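Pack the wheel-hub kit into the stacking organizer

ROBOT

A 6-joint arm with a two-finger parallel gripper is mounted at the origin on the work surface. World frame = base frame: x ahead of the robot, y to its left, z up, the work surface at z = 0. Lengths are in m, angles in rad, forces in N, time in s.
With the tool pointing down it reaches from about 0.275 to 0.975 m from the base axis. Payload 8.4 kg.
Tool frame: the origin (TCP) lies at the very end of the fingers, on their centre line; the grasp point (between the pads) lies behind it (env.tcp_to_grasp is the z of the grasp point in the tool frame, in m); z points along the fingers, x is the direction in which the jaws open and shut, and the axes are right-handed (so a half turn about z gives the same grasp; the last joint's range is limited). The gripper opens to 92 mm and grips with 3 to 60 N. Pads are 20 mm wide; open, the fingers measure 128 mm over their backs; the gripper's body (75 mm by 189 mm) begins 69 mm behind the grasp point.
Start: joints at [-1.147, 0.353, 1.633, -0, 1.155, -0.002], TCP at [0.258, -0.569, 0.177] pointing down, gripper open.
Joint ranges: [-2.63, 2.63], [-0.92, 2.1], [0.06, 2.66], [-1.3, 4.44], [0, 2.69], [-3.02, 3.02]. Speed limits (rad/s): [2.22, 2.22, 2.79, 3.14, 3.14, 3.14].

INTERFACE

Orientations are given as a unit quaternion [x, y, z, w].
In Python, from bench import sensors, camera, close_job, models, env gives the robot as it stands. The module is installed in compiled form; this text tells all that it offers.
- The arm moves only by the tool servo_tool, never from a script. Its argument "series" is a list of rows, each an object with "xyz": the shift along the world's x, y, z in m, a list of three; "twist": the turn, a rotation vector about the world's x, y, z in degrees, a list of three; "grip": the opening in per cent of the stroke, from 0 (shut) to 100 (fully open). A call has exactly 8 rows; each row is the pose to reach, as a shift and turn from the pose commanded when the call began; what a row does not reach only later rows make up. A row lasts 1/12 s, in which the tool goes at most 41.7 mm and 7.16 degrees, less where a joint would pass 70% of its speed; a pose out of reach is approached as far as the arm can. A call with a gripper value outside its range is refused whole. The fingers move at their own pace and stop on an object; "newtons" is the grip in N (left out, the last holds). Time passes only in rows, so rows that repeat a pose let the fingers close, or fill a call up. It gives the time, the measured TCP pose, the force and the opening at its end, in the units of the state.
- sensors.read_state(): the state, without advancing time (a new reading comes with each control period).
- camera(name): name is "scene" or "top" or "wrist"; returns a dict with "image" (420x560x3 uint8, blue, green, red), "intrinsics" (3x3 intrinsics, pixels), "R" (3x3) and "t" (3): a world point X has camera coordinates R X + t. Camera axes: x right, y down, z forward; pixel columns grow to the right and rows downward; lengths in m; the calibration is good to about 2 mm. A picture is of the moment at which its call begins. There is no depth.
- close_job(): hands the job in, once; it reports no verdict.
Trained networks look in the newest picture that a camera, given by its name, has taken for a name from the list of things; names that differ only in an ending like _2 or _b are one class to them, and where a whole thing is asked for, a point or a joint stands for the part that bears it (a point fixed in the world has none). Each returns a list of dicts, best first, with "score" (0 to 1); they miss things now and then, are a little off and sometimes report something else, mostly with a low value. They report only what shows in the picture. A call takes as long as a camera call. They do not tell look-alikes from the thing itself.
- models.trace(name, camera): "mask" (420x560 bool, what is visible of it) and "extent" ([left, top, right, bottom] in pixels, round what is visible of it).
The state is a dict: "t": time; "joints": joint angles; "qd": joint speeds; "joint_torque": joint torques, N m; "tcp_pos": TCP position; "tcp_rot": TCP orientation; "wrist_force": force on the tool from outside, world axes, zero at the start; "ft_torque": the same for the moment, N m; "finger_gap": finger opening in m.
Only numpy, scipy, OpenCV 4.12 (cv2) and the standard library are available. Lean on these libraries where they do the work, as an engineer would, in place of code of your own. Each camera call takes 0.05 s, during which the arm holds its last target.

TASK

Pack the hub kit into the clear stacking organizer, in this order: lay the brass washer flat in the middle of the oak coaster in the lower tier, put the red hub cover upright over the washer so that it rests flat on the coaster, stand the steel lug socket upright in the middle of the blue pad, stack the upper tier squarely on the lower tier so that it is fully seated, and last lay the spring clip hanger flat in the upper tier, on either side of its white grip. Let go of each thing before going on to the next, and do not push away or tip over the green grease tin.

Things in the scene. Friction and masses are not known exactly. Their poses are not given: they have to be found in the camera images.
- washer_mid (a point): Brass washer, loose, lying flat: outer diameter 36 mm, hole 16 mm, 8 mm thick, about 45 g. Point: its centre, half-way up (4 mm above its underside); z along its axis.
- cover_mid (a point): Red hard hub cover, loose, open side down: a round cap 62 mm across, 18 mm high, hollow beneath (50 mm across, 12 mm deep), with a solid round boss on top to grip it by, 30 mm across and 22 mm high; 40 mm high in all, about 60 g. Point: on its axis half-way up, 20 mm above its lower edge (2 mm above the foot of the boss); z up.
- socket_mid (a point): Steel lug wrench socket, loose, standing upright with its open mouth up: a cylinder 30 mm across and 42 mm high, about 130 g. Point: its centre, half-way up (21 mm above its foot); z up along its axis.
- clip_mid (a point): Stainless spring clip hanger, loose, rigid, lying flat: a body 60 mm long (its x) by 20 mm wide (its y) and 18 mm high, grasped across its width; a wire hook reaches from one end to x = +52 mm and to y = +20 mm; about 50 g. Point: centre of the 60 x 20 body, half-way up (9 mm above its underside).
- upper_grip (a point): Loose upper tier: clear tray, white rim, 118 (x) by 230 (y) mm. Heights from its underside: plug 96 x 208 mm from 0 to 8, tray floor top 12, rim 42 (walls 4 thick), top of the white central grip plate 52 (14 thick along y, 70 long along x; a half-tray about 110 x 104 mm each side). 280 g. Point: mid grip plate, 40 mm above the underside; when seated, 94 mm above the lower tier's underside.
- lower_tier: Lower tier, fixed to the shelf: a clear open box, grey rim, 118 (x) by 230 (y) mm outside, 62 mm high, walls 4 mm, floor top at 4 mm; a 50 mm high cross wall makes two wells, at +y and -y, each about 110 x 109 mm. The upper tier's plug goes inside its rim (7 mm play each side), its tray rests on the rim, either way round. Origin: centre of its underside on the shelf, z up.
- oak_coaster: Square oak coaster, 94 x 94 x 6 mm, fixed on the floor of one of the two wells of the lower tier (either one), at the middle of the well. Origin: centre of its underside, 4 mm above the shelf; its upper face is 6 mm above that.
- blue_pad: Square blue pad, 94 x 94 x 6 mm, fixed on the floor of the other well of the lower tier, at the middle of the well. Origin: centre of its underside, 4 mm above the shelf; its upper face is 6 mm above that.
- grease_tin_mid (a point): Green grease tin with a pale metal lid, loose, standing upright between the two tiers, 42 mm across and 45 mm high: not to be moved or tipped. Point: its centre, half-way up.
Not all that is in view belongs to the job. Leave any brown, orange or pink look-alike of the part that bears clip_mid alone.

How it is judged:
On the way, in this order (a step that is already met when the one before it is completed fails the run):
1. the washer lies flat in the middle of the coaster, released (horizontal distance between washer_mid and oak_coaster below 0.015 m and z of washer_mid in the frame of oak_coaster below 0.014 m and angle between washer_mid's own z axis and vertical below 0.15 rad and contact force between the fingers and washer below 0.1 N), for 0.2 s.
2. the cover sits flat over the washer, released (horizontal distance between washer_mid and oak_coaster below 0.015 m and z of washer_mid in the frame of oak_coaster below 0.014 m and angle between washer_mid's own z axis and vertical below 0.15 rad and horizontal distance between cover_mid and oak_coaster below 0.016 m and horizontal distance between cover_mid and washer_mid below 0.01 m and z of cover_mid in the frame of oak_coaster below 0.029 m and angle between cover_mid's own z axis and vertical below 0.08 rad and contact force between the fingers and hub_cover below 0.1 N), for 0.2 s.
3. the socket stands in the middle of the blue pad, released (horizontal distance between socket_mid and blue_pad below 0.015 m and z of socket_mid in the frame of blue_pad below 0.03 m and angle between socket_mid's own z axis and vertical below 0.1 rad and contact force between the fingers and lug_socket below 0.1 N), for 0.2 s.
4. the upper tier is fully seated on the lower tier, released (horizontal distance between upper_grip and lower_tier below 0.01 m and z of upper_grip in the frame of lower_tier between 0.09 and 0.0975 m and angle between upper_grip's own z axis and vertical below 0.03 rad and angle between the y axis of upper_grip and the y axis of lower_tier, either way round below 0.1 rad and contact force between the fingers and upper_tier below 0.1 N), for 0.2 s.
5. the clip lies flat in the upper tier, released (z of clip_mid in the frame of upper_grip between -0.026 and -0.013 m and x of clip_mid in the frame of upper_grip between -0.057 and 0.057 m and y of clip_mid in the frame of upper_grip between -0.113 and 0.113 m and (angle between clip_mid's own z axis and vertical below 0.15 rad or angle between clip_mid's own z axis and vertical above 2.99 rad) and contact force between the fingers and spring_clip below 0.1 N), for 0.2 s.
At the end, for the whole second after the job is handed in: Washer flat on coaster, within 15 mm of its centre; cover flat over it (16 mm from coaster centre, 10 mm from washer); socket upright within 15 mm of pad centre; upper tier level and seated (10 mm, 0.1 rad, point 90-97.5 mm up); clip flat on its floor; all released and at rest (horizontal distance between washer_mid and oak_coaster below 0.015 m and z of washer_mid in the frame of oak_coaster below 0.014 m and angle between washer_mid's own z axis and vertical below 0.15 rad and horizontal distance between cover_mid and oak_coaster below 0.016 m and horizontal distance between cover_mid and washer_mid below 0.01 m and z of cover_mid in the frame of oak_coaster below 0.029 m and angle between cover_mid's own z axis and vertical below 0.08 rad and horizontal distance between socket_mid and blue_pad below 0.015 m and z of socket_mid in the frame of blue_pad below 0.03 m and angle between socket_mid's own z axis and vertical below 0.1 rad and horizontal distance between upper_grip and lower_tier below 0.01 m and z of upper_grip in the frame of lower_tier between 0.09 and 0.0975 m and angle between upper_grip's own z axis and vertical below 0.03 rad and angle between the y axis of upper_grip and the y axis of lower_tier, either way round below 0.1 rad and z of clip_mid in the frame of upper_grip between -0.026 and -0.013 m and x of clip_mid in the frame of upper_grip between -0.057 and 0.057 m and y of clip_mid in the frame of upper_grip between -0.113 and 0.113 m and (angle between clip_mid's own z axis and vertical below 0.15 rad or angle between clip_mid's own z axis and vertical above 2.99 rad) and linear speed of each of washer, hub_cover, lug_socket, upper_tier, spring_clip below 0.02 m/s); the robot touches nothing.
It fails at once if the green grease tin is moved by more than 20 mm or tipped (distance of grease_tin_mid from where it was at the start of the episode above 0.02 m or angle between grease_tin_mid's own z axis and vertical above 0.5 rad).
It also fails if it takes over 120 s, if anything falls off the work surface, if the arm or the gripper's body presses on something with over 40 N, if the wrist force passes 120 N, or if a joint passes its speed limit or range.

## Working session

There is one attempt and no reset: what is moved stays moved. The work goes in short steps, Python scripts to look and compute and a tool call to move; the robot and the scene stay as the last step left them, time stands still between calls to the robot, and variables do not carry over. Pictures are saved under pics/ and viewed, and the job is handed in when it is done.

Besides the shell and the picture viewer there is one more tool, called after ">>>" by a JSON object that holds its "fn" and its "kwargs". servo_tool: Moves the arm, as the interface text tells. Its arguments: {"type":"object","properties":{"series":{"type":"array","items":{"type":"object","properties":{"xyz":{"type":"array","items":{"type":"number"}},"twist":{"type":"array","items":{"type":"number"}},"grip":{"type":"number"}}}},"newtons":{"type":"number"}},"required":["series"]}

```bash
mkdir -p pics
python3 - <<'E'
from bench import sensors,camera,models,env
import cv2,numpy as np
print(sensors.read_state()); print(env.tcp_to_grasp)
for n in ["scene","top","wrist"]:
    c=camera(n); cv2.imwrite(f"pics/{n}0.png",c["image"]); print(n,c["intrinsics"].tolist(),c["R"].tolist(),c["t"].tolist())
for n in ["scene","top"]:
    for o in ["washer_mid","cover_mid","socket_mid","clip_mid","upper_grip","lower_tier","oak_coaster","blue_pad","grease_tin_mid"]:
        print(n,o,[(round(r["score"],2),r["extent"]) for r in models.trace(o,n)])
E
```

```text
{'t': 0.0, 'joints': array([-1.14738898e+00,  3.53646753e-01,  1.63410515e+00,  7.58315095e-06,
        1.15520919e+00, -2.40125447e-03]), 'qd': array([ 0.00017599, -0.00097797, -0.00046611,  0.00097852,  0.0016311 ,
       -0.00049519]), 'joint_torque': array([ 2.59787506e-03, -5.93846154e+01, -3.34217727e+01,  6.99711288e-02,
        2.32863869e-02, -1.35817240e-04]), 'tcp_pos': array([ 0.25794228, -0.56870092,  0.17627701]), 'tcp_rot': array([ 8.40551563e-01, -5.41731117e-01, -5.72345282e-04, -3.74952558e-04]), 'wrist_force': array([ 0.63881633, -0.603911  , -0.20757381]), 'ft_torque': array([ 0.04386401,  0.0152742 , -0.00692529]), 'finger_gap': 0.09194193719280185}
-0.0187
scene [[473.8162828466811, 0.0, 272.87843998080234], [0.0, 473.8162828466811, 212.34974467601882], [0.0, 0.0, 1.0]] [[0.7809896896443472, 0.6244495607511775, -0.010855908386098265], [0.415820922792608, -0.5328732033597555, -0.7369797210975457], [-0.46599148579896815, 0.5710594498112905, -0.6758276703007181]] [-0.38228438999145437, -0.1519531784078326, 1.6141872563794537]
top [[456.8016636266019, 0.0, 276.45124
[... 1383 characters left out ...]
r_mid [(0.2, [341.8, 153.1, 378.8, 188.4])]
top cover_mid [(0.92, [414.9, 214.4, 436.4, 236.2])]
top socket_mid [(0.6, [124.9, 209.4, 140.2, 218.6])]
top clip_mid [(0.73, [415.6, 259.8, 443.4, 276.7]), (0.7, [339.9, 153.1, 378.5, 191.2]), (0.65, [372.3, 269.2, 397.3, 278.4]), (0.63, [350.0, 226.4, 381.1, 245.7]), (0.6, [318.8, 255.9, 343.3, 267.4]), (0.54, [294.6, 214.9, 315.6, 238.9])]
top upper_grip [(0.78, [167.4, 138.9, 257.4, 187.5]), (0.23, [264.9, 157.6, 283.1, 173.7])]
top lower_tier [(0.75, [298.2, 144.2, 388.6, 200.9])]
top oak_coaster [(0.59, [341.3, 154.0, 378.8, 188.2])]
top blue_pad [(0.83, [304.0, 160.9, 338.3, 192.6])]
top grease_tin_mid [(0.53, [266.5, 155.5, 280.2, 172.2])]
```

Run:
```python
import cv2
for n,(x0,y0,x1,y1) in [("top",(100,120,460,300)),("scene",(100,130,400,345))]:
    a=cv2.imread(f"pics/{n}0.png")[y0:y1,x0:x1]; f=800/(x1-x0)
    f=min(f,600/(y1-y0)); cv2.imwrite(f"pics/{n}0z.png",cv2.resize(a,None,fx=f,fy=f,interpolation=cv2.INTER_CUBIC)); print(f)
```

```text
2.2222222222222223
2.6666666666666665
```

View pics/top0z.png

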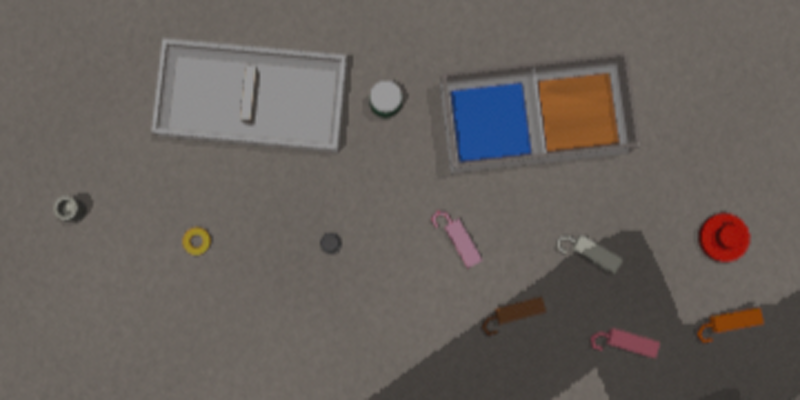

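View pics/scene0z.png

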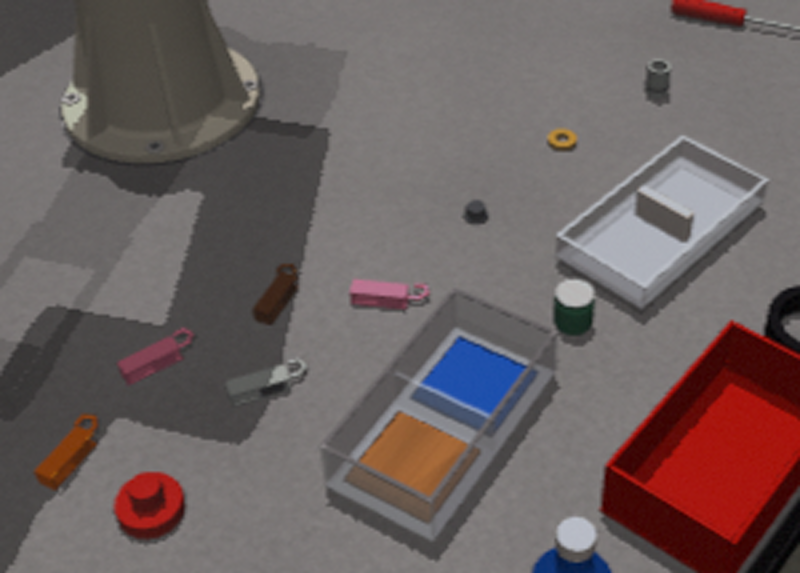

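View pics/wrist0.png

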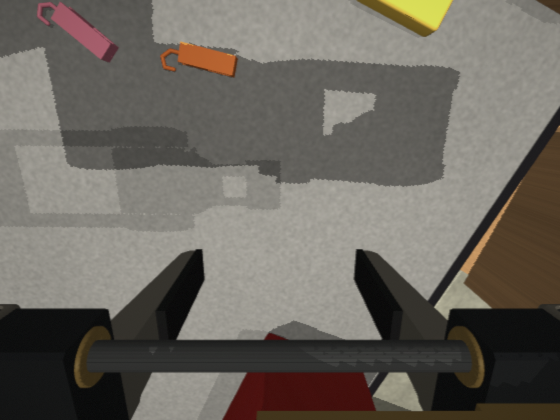

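The top view shows:
- Socket at about (130,214), washer at (189,228) and cover at (426,227).
- The real grey clip at (366,234), with brown, pink and orange look-alikes nearby.
- Upper tier around (212,163), tin at (274,164), and the lower tier with blue at (321,177) and oak at (360,171).

```bash
cat > h.py <<'E'
from bench import sensors,camera,models,env
import cv2,numpy as np
from scipy.spatial.transform import Rotation as Ro
def ray(c,u,v):
    d=np.array(c["R"]).T@np.linalg.inv(c["intrinsics"])@np.array([u,v,1.]); o=-np.array(c["R"]).T@c["t"]; return o,d
def pl(c,u,v,z):
    o,d=ray(c,u,v); return (o+d*(z-o[2])/d[2])
def proj(c,X):
    p=np.array(c["R"])@np.asarray(X)+c["t"]; p=c["intrinsics"]@p; return p[:2]/p[2]
def mask(c,lo,hi):
    return cv2.inRange(cv2.cvtColor(c["image"],cv2.COLOR_BGR2HSV),np.array(lo),np.array(hi))
def comps(m,amin=20):
    n,l,s,ce=cv2.connectedComponentsWithStats(m); return [(s[i],ce[i],(l==i).astype(np.uint8)) for i in range(1,n) if s[i,4]>=amin]
def rect(c,m,z):
    cn=max(cv2.findContours(m,cv2.RETR_EXTERNAL,cv2.CHAIN_APPROX_NONE)[0],key=cv2.contourArea)[:,0]
    P=np.array([pl(c,u,v,z)[:2]*1000 for u,v in cn]).astype(np.float32)
    return cv2.minAreaRect(P)
def st():
    s=sensors.read_state(); R=Ro.from_quat(s["tcp_rot"]); x=R.apply([1,0,0]);z=R.apply([0,0,1])
    print("t %.2f tcp %s jawyaw %.1f z %s F %s gap %.4f q %s"%(s["t"],s["tcp_pos"].round(4),np.degrees(np.arctan2(x[1],x[0])),z.round(3),s["wrist_force"].round(1),s["finger_gap"],s["joints"].round(2)))
E
python3 - <<'E'
from h import *
c=camera("top"); st()
for o,z in [("oak_coaster",.01),("blue_pad",.01),("clip_mid",.018),("upper_grip",.042),("lower_tier",.062),("washer_mid",.008),("grease_tin_mid",.045),("socket_mid",.042),("cover_mid",.018)]:
  for r in models.trace(o,"top"):
    r_=rect(c,r["mask"].astype(np.uint8),z); print(o,round(r["score"],2),np.round(r_[0],1),np.round(r_[1],1),round(r_[2],1))
hsv=lambda n,lo,hi,z:[print(n,s[4],ce.round(1),[(np.round(x,1)) for x in rect(c,m,z)],) for s,ce,m in comps(mask(c,lo,hi))]
hsv("blue",(105,150,60),(130,255,255),.01)
hsv("yellow",(20,100,60),(35,255,255),.008)
hsv("oak",(5,100,60),(19,255,255),.01)
hsv("red",(0,200,60),(4,255,255),.018)
E
```

```text
t 1.10 tcp [ 0.2582 -0.5692  0.177 ] jawyaw -65.6 z [ 0. -0. -1.] F [0.5 0.8 0.4] gap 0.0919 q [-1.15  0.35  1.63 -0.    1.16 -0.  ]
oak_coaster 0.86 [ 620.3 -240.2] [98.4 94.8] 6.8
blue_pad 0.84 [ 607. -129.] [95.9 97.9] 7.3
clip_mid 0.75 [458.8 -88.6] [81.2 30.9] 38.5
clip_mid 0.68 [ 367.4 -163.7] [19.9 63.9] 14.8
clip_mid 0.62 [ 330.9 -304.2] [63.9 19.2] 73.8
clip_mid 0.58 [ 438.7 -260.8] [62.9 21.5] 61.9
clip_mid 0.5 [ 358.7 -427.3] [20.6 77.6] 11.3
lower_tier 0.94 [ 610.7 -182.8] [128.  235.2] 7.3
grease_tin_mid 0.5 [625.6   6.3] [45.  38.8] 0.9
cover_mid 0.76 [ 462.3 -421.8] [57.9 62. ] 25.9
blue 354 [386.7  86.2] [array([ 870.4, -319.6]), array([65.1, 66.8]), np.float64(55.7)]
blue 770 [ 12.9 159.4] [array([636.8, 743.8]), array([93.6, 79.5]), np.float64(4.6)]
blue 993 [320.4 174.7] [array([ 607.1, -128.5]), array([90.5, 90. ]), np.float64(7.3)]
yellow 2262 [490.5 192. ] [array([ 561.4, -615. ]), array([122. , 164.2]), np.float64(90.0)]
yellow 110 [188.  228.1] [array([449.9, 242.3]), array([32.1, 35.4]), np.float64(46.5)]
oak 1456 [532.2 153.2] [array([ 678.2, -718.2]), array([230.6,  85.6]), np.float64(0.4)]
oak 1037 [359.8 170.1] [array([ 621.8, -240.4]), array([92.1, 92.1]), np.float64(7.5)]
oak 149 [333.8 259.2] [array([ 369. , -166.7]), array([19. , 59.7]), np.float64(15.6)]
oak 242 [428.9 264.7] [array([ 357. , -427.7]), array([29.6, 87.1]), np.float64(18.3)]
red 3087 [297.9  87.7] [array([867. , -63.6]), array([137.5, 228.7]), np.float64(0.9)]
red 281 [ 65.2 225.6] [array([452.2, 582.6]), array([97.5, 23.3]), np.float64(17.6)]
red 353 [425.5 226.4] [array([ 463.4, -421.2]), array([58.2, 56.3]), np.float64(44.9)]
```

>>> {"fn": "servo_tool", "kwargs": {"series": [{"xyz": [0.01, 0.04, 0.005], "twist": [0, 0, 7], "grip": 100}, {"xyz": [0.02, 0.08, 0.01], "twist": [0, 0, 14], "grip": 100}, {"xyz": [0.03, 0.12, 0.015], "twist": [0, 0, 21], "grip": 100}, {"xyz": [0.04, 0.16, 0.02], "twist": [0, 0, 28], "grip": 100}, {"xyz": [0.05, 0.2, 0.02], "twist": [0, 0, 35], "grip": 100}, {"xyz": [0.06, 0.24, 0.02], "twist": [0, 0, 42], "grip": 100}, {"xyz": [0.07, 0.28, 0.02], "twist": [0, 0, 49], "grip": 100}, {"xyz": [0.08, 0.32, 0.02], "twist": [0, 0, 56], "grip": 100}]}}

```text
t: 2.22
tcp_pos: [0.3382, -0.2475, 0.1972]
tcp_rot: [0.997, -0.081, 0.0, 0.0]
wrist_force: [0.6, -1.0, -0.0]
finger_gap: 0.0921
```

>>> {"fn": "servo_tool", "kwargs": {"series": [{"xyz": [0.01, 0.04, 0], "twist": [0, 0, 7], "grip": 100}, {"xyz": [0.02, 0.08, 0], "twist": [0, 0, 14], "grip": 100}, {"xyz": [0.03, 0.12, 0], "twist": [0, 0, 17], "grip": 100}, {"xyz": [0.04, 0.16, 0], "twist": [0, 0, 17], "grip": 100}, {"xyz": [0.05, 0.2, 0], "twist": [0, 0, 17], "grip": 100}, {"xyz": [0.06, 0.24, 0], "twist": [0, 0, 17], "grip": 100}, {"xyz": [0.07, 0.28, 0], "twist": [0, 0, 17], "grip": 100}, {"xyz": [0.08, 0.32, 0], "twist": [0, 0, 17], "grip": 100}]}}

```text
t: 2.88
tcp_pos: [0.4183, 0.073, 0.1974]
tcp_rot: [0.998, 0.065, 0.001, 0.0]
wrist_force: [0.7, -0.5, -1.1]
finger_gap: 0.0916
```

>>> {"fn": "servo_tool", "kwargs": {"series": [{"xyz": [0.008, 0.04, 0], "twist": [0, 0, 0], "grip": 100}, {"xyz": [0.016, 0.08, -0.02], "twist": [0, 0, 0], "grip": 100}, {"xyz": [0.024, 0.12, -0.04], "twist": [0, 0, 0], "grip": 100}, {"xyz": [0.03, 0.15, -0.06], "twist": [0, 0, 0], "grip": 100}, {"xyz": [0.032, 0.169, -0.08], "twist": [0, 0, 0], "grip": 100}, {"xyz": [0.032, 0.169, -0.08], "twist": [0, 0, 0], "grip": 100}, {"xyz": [0.032, 0.169, -0.08], "twist": [0, 0, 0], "grip": 100}, {"xyz": [0.032, 0.169, -0.08], "twist": [0, 0, 0], "grip": 100}]}}

```text
t: 3.55
tcp_pos: [0.4501, 0.2394, 0.1173]
tcp_rot: [0.998, 0.065, -0.0, 0.0]
wrist_force: [0.1, -1.1, 0.6]
finger_gap: 0.0918
```

Run:
```python
from h import *
st(); c=camera("wrist"); cv2.imwrite("pics/w1.png",c["image"])
for s,ce,m in comps(mask(c,(18,100,60),(38,255,255))): print(s,ce, rect(c,m,.008), rect(c,m,.004))
t=camera("top")
u=models.trace("upper_grip","top")
cv2.imwrite("pics/t1.png",t["image"])
for r in u: print(r["score"],r["extent"],rect(t,r["mask"].astype(np.uint8),.042))
sc=camera("scene"); u=models.trace("upper_grip","scene")
for r in u: print(r["score"],r["extent"],rect(sc,r["mask"].astype(np.uint8),.042))
```

```text
t 3.55 tcp [0.4501 0.2394 0.1173] jawyaw 7.4 z [-0. -0. -1.] F [ 0.1 -1.1  0.6] gap 0.0918 q [ 0.49  0.25  1.93 -0.    0.96  0.36]
[263 182  34  33 697] [279.67144907 198.19512195] ((449.4014587402344, 243.86941528320312), (34.311607360839844, 35.055931091308594), 52.24992370605469) ((449.54473876953125, 242.89122009277344), (34.74441146850586, 35.49811553955078), 52.24984359741211)
[452 328  33  59 649] [472.72881356 354.31278891] ((715.0235595703125, 72.62491607666016), (24.574195861816406, 99.57120513916016), 31.797351837158203) ((718.5174560546875, 69.48665618896484), (24.884241104125977, 100.82721710205078), 31.797351837158203)
[ 74 331  18  56 322] [ 79.97204969 361.42546584] ((229.0841064453125, 6.101280212402344), (89.32867431640625, 17.898887634277344), 83.87635803222656) ((226.44827270507812, 2.1238632202148438), (90.45545959472656, 18.124652862548828), 83.8763427734375)
0.64 [171.5, 137.0, 261.1, 188.1] ((629.8956298828125, 175.20684814453125), (236.04396057128906, 126.3017807006836), 84.73155212402344)
0.83 [305.7, 180.1, 385.8, 246.3] ((639.4136352539062, 164.42312622070312), (263.0965270996094, 138.46820068359375), 85.93358612060547)
0.3 [145.2, 307.0, 168.9, 331.1] ((483.88836669921875, -433.8049011230469), (58.22432327270508, 70.13045501708984), 47.92532730102539)
```

View pics/w1.png

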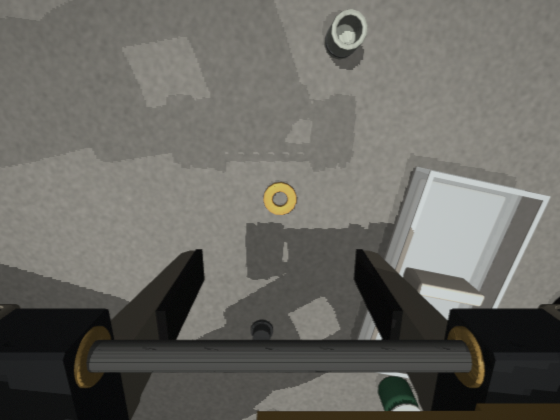

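Wrist view: the washer is at (280,198), i.e. (0.449, 0.243). Descending onto it.

>>> {"fn": "servo_tool", "kwargs": {"series": [{"xyz": [0, 0.0035, -0.03], "twist": [0, 0, 0], "grip": 80}, {"xyz": [0, 0.0035, -0.06], "twist": [0, 0, 0], "grip": 70}, {"xyz": [0, 0.0035, -0.085], "twist": [0, 0, 0], "grip": 70}, {"xyz": [0, 0.0035, -0.1], "twist": [0, 0, 0], "grip": 70}, {"xyz": [0, 0.0035, -0.108], "twist": [0, 0, 0], "grip": 70}, {"xyz": [0, 0.0035, -0.113], "twist": [0, 0, 0], "grip": 70}, {"xyz": [0, 0.0035, -0.114], "twist": [0, 0, 0], "grip": 70}, {"xyz": [0, 0.0035, -0.114], "twist": [0, 0, 0], "grip": 70}], "newtons": 20}}

```text
t: 4.47
tcp_pos: [0.4508, 0.2434, 0.0037]
tcp_rot: [0.998, 0.064, 0.0, -0.0]
wrist_force: [0.6, -0.1, 0.1]
finger_gap: 0.064
```

>>> {"fn": "servo_tool", "kwargs": {"series": [{"xyz": [0, 0, 0], "twist": [0, 0, 0], "grip": 20}, {"xyz": [0, 0, 0], "twist": [0, 0, 0], "grip": 20}, {"xyz": [0, 0, 0], "twist": [0, 0, 0], "grip": 20}, {"xyz": [0, 0, 0], "twist": [0, 0, 0], "grip": 20}, {"xyz": [0, 0, 0], "twist": [0, 0, 0], "grip": 20}, {"xyz": [0, 0, 0.01], "twist": [0, 0, 0], "grip": 20}, {"xyz": [0, 0, 0.03], "twist": [0, 0, 0], "grip": 20}, {"xyz": [0, 0, 0.06], "twist": [0, 0, 0], "grip": 20}]}}

```text
t: 5.13
tcp_pos: [0.4485, 0.2424, 0.0624]
tcp_rot: [0.998, 0.065, -0.002, 0.001]
wrist_force: [-0.8, 0.7, -0.8]
finger_gap: 0.0186
```

Run:
```python
from h import *
st(); c=camera("wrist"); cv2.imwrite("pics/w2.png",c["image"])
t=camera("top"); cv2.imwrite("pics/t2.png",cv2.resize(t["image"][140:290,110:260],None,fx=4,fy=4))
```

```text
t 5.13 tcp [0.4485 0.2424 0.0624] jawyaw 7.4 z [-0.004 -0.002 -1.   ] F [-0.8  0.7 -0.8] gap 0.0186 q [ 0.49  0.33  1.97 -0.    0.85  0.36]
```

View pics/w2.png

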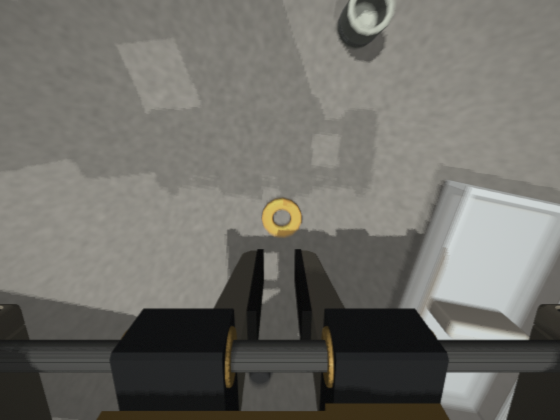

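View pics/t2.png

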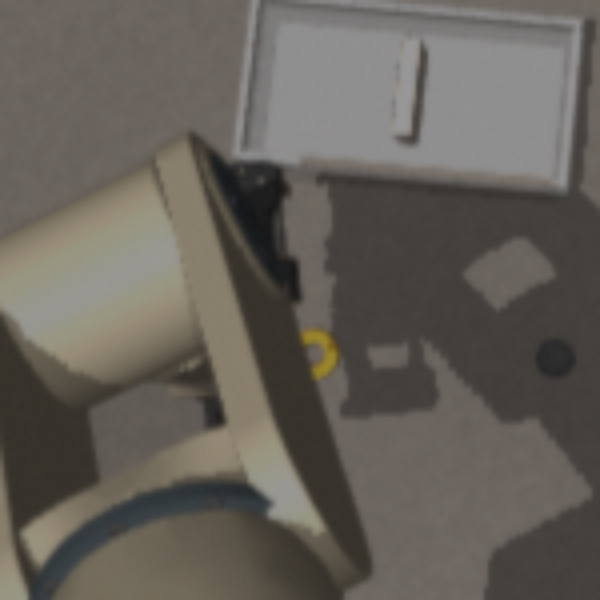

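Run:
```python
from h import *
st(); c=camera("wrist"); s=sensors.read_state(); p=s["tcp_pos"]
print("tcp px",proj(c,p), proj(c,p+[0,0,.0187]), proj(c,[p[0],p[1],.004]))
for q,m0 in [("tip",0)]:
  for s_,ce,m in comps(mask(c,(18,100,60),(38,255,255)),200): print(ce,[x for x in rect(c,m,.008)])
print("cam pos",-np.array(c["R"]).T@c["t"])
```

```text
t 5.23 tcp [0.4528 0.2448 0.0672] jawyaw 7.4 z [ 0.006  0.003 -1.   ] F [-0.1  0.5  0.1] gap 0.0185 q [0.49 0.32 1.97 0.   0.85 0.36]
tcp px [279.0455533  240.40557436] [279.26502557 250.63082668] [278.51902381 215.87447069]
[275.38602151 216.4172043 ] [(449.108154296875, 244.1898651123047), (33.81270980834961, 35.230281829833984), 7.276393413543701]
[328.91061453 356.40223464] [(524.6217041015625, 95.66734313964844), (9.30093765258789, 76.86000061035156), 14.70460319519043]
[228.01107011 359.84501845] [(419.28326416015625, 81.28706359863281), (6.866269111633301, 73.63959503173828), 3.820756196975708]
cam pos [0.43961273 0.32606729 0.2752513 ]
```

The washer hasn't moved. The fingers were still closing when I lifted, so I'll reopen, go down again and give them longer.

>>> {"fn": "servo_tool", "kwargs": {"series": [{"xyz": [-0.001, 0, 0], "twist": [0, 0, 0], "grip": 65}, {"xyz": [-0.001, 0, 0], "twist": [0, 0, 0], "grip": 65}, {"xyz": [-0.001, 0, 0], "twist": [0, 0, 0], "grip": 65}, {"xyz": [-0.001, 0, 0], "twist": [0, 0, 0], "grip": 65}, {"xyz": [-0.001, 0, -0.02], "twist": [0, 0, 0], "grip": 65}, {"xyz": [-0.001, 0, -0.04], "twist": [0, 0, 0], "grip": 65}, {"xyz": [-0.001, 0, -0.055], "twist": [0, 0, 0], "grip": 65}, {"xyz": [-0.001, 0, -0.0605], "twist": [0, 0, 0], "grip": 65}], "newtons": 25}}

```text
t: 5.95
tcp_pos: [0.4475, 0.2424, 0.0001]
tcp_rot: [0.998, 0.064, -0.002, 0.001]
wrist_force: [-1.6, -0.3, -0.3]
finger_gap: 0.0598
```

>>> {"fn": "servo_tool", "kwargs": {"series": [{"xyz": [0, 0, 0], "twist": [0, 0, 0], "grip": 20}, {"xyz": [0, 0, 0], "twist": [0, 0, 0], "grip": 20}, {"xyz": [0, 0, 0], "twist": [0, 0, 0], "grip": 20}, {"xyz": [0, 0, 0], "twist": [0, 0, 0], "grip": 20}, {"xyz": [0, 0, 0], "twist": [0, 0, 0], "grip": 20}, {"xyz": [0, 0, 0], "twist": [0, 0, 0], "grip": 20}, {"xyz": [0, 0, 0], "twist": [0, 0, 0], "grip": 20}, {"xyz": [0, 0, 0], "twist": [0, 0, 0], "grip": 20}]}}

```text
t: 6.62
tcp_pos: [0.4493, 0.2434, 0.0027]
tcp_rot: [0.998, 0.064, 0.0, -0.0]
wrist_force: [-0.1, -0.8, 0.6]
finger_gap: 0.0185
```

Run:
```python
from h import *
st(); c=camera("wrist"); cv2.imwrite("pics/w3.png",c["image"])
t=camera("scene"); cv2.imwrite("pics/s3.png",cv2.resize(t["image"][130:260,240:400],None,fx=5,fy=4.6))
print(proj(t,sensors.read_state()["tcp_pos"]), proj(c,sensors.read_state()["tcp_pos"]))
```

```text
t 6.62 tcp [0.4493 0.2434 0.0027] jawyaw 7.4 z [ 0.  0. -1.] F [-0.1 -0.8  0.6] gap 0.0185 q [0.49 0.42 2.01 0.   0.71 0.36]
[309.886094   182.62763098] [280.28224224 240.72975707]
```

View pics/w3.png

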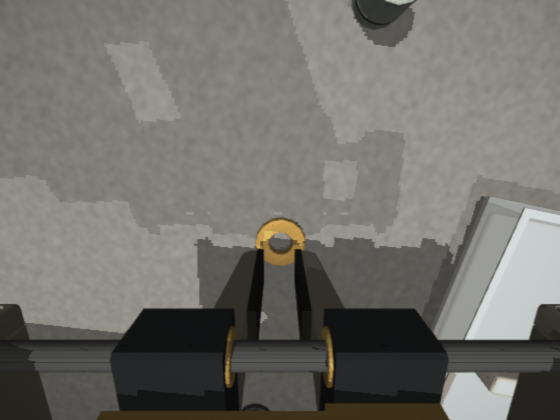

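View pics/s3.png

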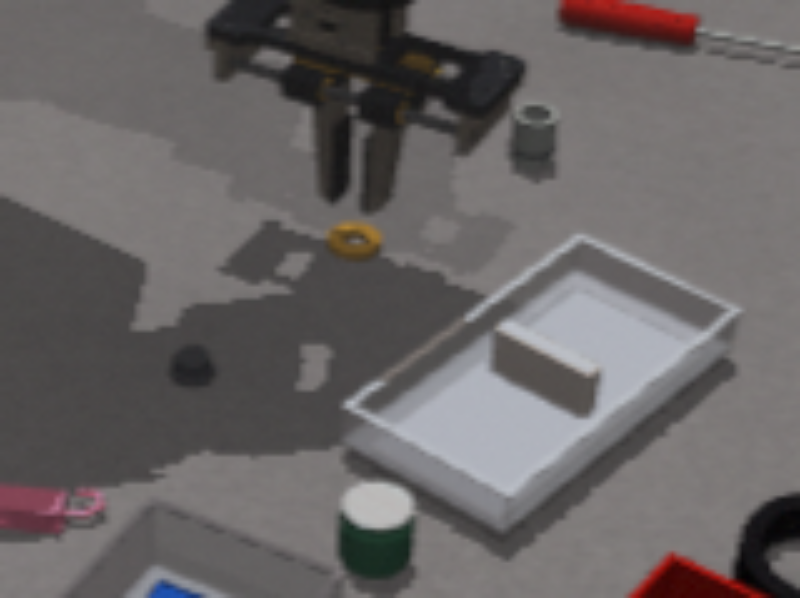

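The scene view shows the fingertips near (311,174), hanging over the washer at (311,182). So the real fingertips are well above the reported TCP, and I need to measure by how much.

Run:
```python
from h import *
t=camera("scene"); c=camera("wrist"); st()
cv2.imwrite("pics/s4.png",cv2.resize(t["image"][140:195,280:345],None,fx=10,fy=10,interpolation=cv2.INTER_CUBIC))
p=sensors.read_state()["tcp_pos"]
jx=np.array([np.cos(np.radians(7.4)),np.sin(np.radians(7.4)),0])
jy=np.array([-jx[1],jx[0],0])
for dz in [0,.0187,.025,.03,.0374]:
  for a in (-.0093,.0093):
    print(dz,a,"scene",[((proj(t,p+[0,0,dz]+a*jx+b*jy)-[280,140])*10).round() for b in (-.01,.01)],"wrist",[proj(c,p+[0,0,dz]+a*jx+b*jy).round() for b in (-.01,.01)])
```

```text
t 6.82 tcp [0.4492 0.2433 0.0025] jawyaw 7.4 z [ 0.  0. -1.] F [0.6 0.9 0.7] gap 0.0188 q [ 0.49  0.42  2.01 -0.    0.71  0.36]
0 -0.0093 scene [array([259., 434.]), array([288., 401.])] wrist [array([268., 253.]), array([267., 228.])]
0 0.0093 scene [array([310., 452.]), array([339., 419.])] wrist [array([293., 253.]), array([293., 228.])]
0.0187 -0.0093 scene [array([261., 389.]), array([290., 356.])] wrist [array([267., 265.]), array([267., 237.])]
0.0187 0.0093 scene [array([312., 407.]), array([341., 374.])] wrist [array([294., 265.]), array([295., 237.])]
0.025 -0.0093 scene [array([262., 373.]), array([291., 340.])] wrist [array([267., 269.]), array([266., 241.])]
0.025 0.0093 scene [array([313., 392.]), array([342., 358.])] wrist [array([295., 269.]), array([295., 241.])]
0.03 -0.0093 scene [array([262., 361.]), array([292., 328.])] wrist [array([266., 273.]), array([266., 244.])]
0.03 0.0093 scene [array([314., 379.]), array([343., 346.])] wrist [array([295., 273.]), array([296., 244.])]
0.0374 -0.0093 scene [array([263., 343.]), array([293., 310.])] wrist [array([266., 278.]), array([265., 248.])]
0.0374 0.0093 scene [array([315., 361.]), array([344., 328.])] wrist [array([296., 278.]), array([296., 248.])]
```

View pics/s4.png

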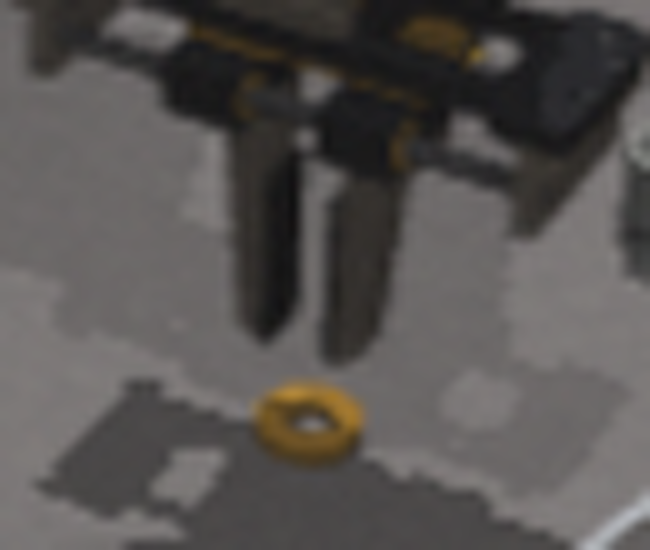

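The projected tip corners match the picture when placed 37 mm above the reported TCP. The true fingertips therefore sit about 37 mm higher than reported, so I'll open and go lower in careful steps.

>>> {"fn": "servo_tool", "kwargs": {"series": [{"xyz": [0, 0, 0], "twist": [0, 0, 0], "grip": 65}, {"xyz": [0, 0, 0], "twist": [0, 0, 0], "grip": 65}, {"xyz": [0, 0, 0], "twist": [0, 0, 0], "grip": 65}, {"xyz": [0, 0, 0], "twist": [0, 0, 0], "grip": 65}, {"xyz": [0, 0, 0], "twist": [0, 0, 0], "grip": 65}, {"xyz": [0, 0, -0.005], "twist": [0, 0, 0], "grip": 65}, {"xyz": [0, 0, -0.015], "twist": [0, 0, 0], "grip": 65}, {"xyz": [0, 0, -0.022], "twist": [0, 0, 0], "grip": 65}]}}

```text
t: 7.48
tcp_pos: [0.4489, 0.2432, -0.0206]
tcp_rot: [0.998, 0.064, -0.0, 0.0]
wrist_force: [0.2, -0.5, -0.6]
finger_gap: 0.0597
```

>>> {"fn": "servo_tool", "kwargs": {"series": [{"xyz": [0, 0, -0.003], "twist": [0, 0, 0], "grip": 65}, {"xyz": [0, 0, -0.006], "twist": [0, 0, 0], "grip": 65}, {"xyz": [0, 0, -0.008], "twist": [0, 0, 0], "grip": 65}, {"xyz": [0, 0, -0.009], "twist": [0, 0, 0], "grip": 65}, {"xyz": [0, 0, -0.01], "twist": [0, 0, 0], "grip": 65}, {"xyz": [0, 0, -0.01], "twist": [0, 0, 0], "grip": 65}, {"xyz": [0, 0, -0.01], "twist": [0, 0, 0], "grip": 65}, {"xyz": [0, 0, -0.01], "twist": [0, 0, 0], "grip": 65}]}}

```text
t: 8.15
tcp_pos: [0.4493, 0.2434, -0.0293]
tcp_rot: [0.998, 0.065, 0.0, -0.0]
wrist_force: [-0.8, 0.8, 0.4]
finger_gap: 0.0594
```

Run:
```python
from h import *
st();t=camera("scene")
cv2.imwrite("pics/s5.png",cv2.resize(t["image"][145:200,280:345],None,fx=10,fy=10,interpolation=cv2.INTER_CUBIC))
```

```text
t 8.15 tcp [ 0.4493  0.2434 -0.0293] jawyaw 7.4 z [ 0.  0. -1.] F [-0.8  0.8  0.4] gap 0.0594 q [0.49 0.48 2.02 0.   0.64 0.36]
```

View pics/s5.png

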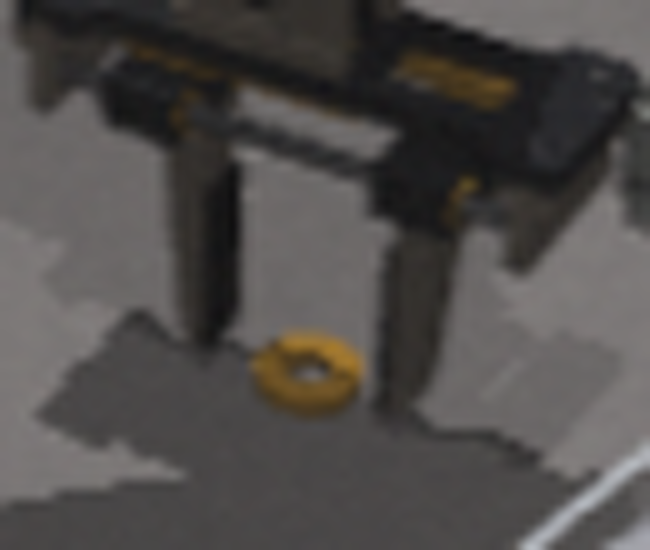

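The picture confirms it: the tips now flank the washer, about 8 mm above the surface. I'll go down 5 mm more and close.

>>> {"fn": "servo_tool", "kwargs": {"series": [{"xyz": [0.001, 0, -0.003], "twist": [0, 0, 0], "grip": 65}, {"xyz": [0.001, 0, -0.005], "twist": [0, 0, 0], "grip": 65}, {"xyz": [0.001, 0, -0.005], "twist": [0, 0, 0], "grip": 25}, {"xyz": [0.001, 0, -0.005], "twist": [0, 0, 0], "grip": 25}, {"xyz": [0.001, 0, -0.005], "twist": [0, 0, 0], "grip": 25}, {"xyz": [0.001, 0, -0.005], "twist": [0, 0, 0], "grip": 25}, {"xyz": [0.001, 0, -0.005], "twist": [0, 0, 0], "grip": 25}, {"xyz": [0.001, 0, -0.005], "twist": [0, 0, 0], "grip": 25}]}}

```text
t: 8.87
tcp_pos: [0.4501, 0.2433, -0.0345]
tcp_rot: [0.998, 0.065, -0.0, 0.0]
wrist_force: [-0.8, -1.0, 0.4]
finger_gap: 0.0343
```

>>> {"fn": "servo_tool", "kwargs": {"series": [{"xyz": [0, 0, 0], "twist": [0, 0, 0], "grip": 25}, {"xyz": [0, 0, 0], "twist": [0, 0, 0], "grip": 25}, {"xyz": [0, 0, 0.01], "twist": [0, 0, 0], "grip": 25}, {"xyz": [0, 0, 0.03], "twist": [0, 0, 0], "grip": 25}, {"xyz": [0, 0, 0.06], "twist": [0, 0, 0], "grip": 25}, {"xyz": [0, 0, 0.09], "twist": [0, 0, 0], "grip": 25}, {"xyz": [0, 0, 0.12], "twist": [0, 0, 0], "grip": 25}, {"xyz": [0, 0, 0.15], "twist": [0, 0, 0], "grip": 25}]}}

```text
t: 9.53
tcp_pos: [0.4499, 0.2432, 0.1177]
tcp_rot: [0.998, 0.065, 0.0, -0.0]
wrist_force: [0.0, -0.1, -0.7]
finger_gap: 0.0343
```

Run:
```python
from h import *
st(); c=camera("wrist"); cv2.imwrite("pics/w6.png",c["image"])
st();t=camera("top")
for n,lo,hi,z in [("white",(0,0,150),(180,40,255),.052)]:
  for s,ce,m in comps(mask(t,lo,hi),15):
    print(s,ce.round(1),rect(t,m,z))
cv2.imwrite("pics/t6.png",cv2.resize(t["image"][120:200,150:290],None,fx=5.7,fy=5.7,interpolation=cv2.INTER_CUBIC))
```

```text
t 9.53 tcp [0.4499 0.2432 0.1177] jawyaw 7.4 z [ 0.  0. -1.] F [ 0.  -0.1 -0.7] gap 0.0343 q [ 0.49  0.25  1.93 -0.    0.96  0.36]
t 9.58 tcp [0.453  0.2448 0.1231] jawyaw 7.4 z [ 0.007  0.004 -1.   ] F [2.9 1.2 4.7] gap 0.0346 q [0.49 0.24 1.93 0.   0.97 0.36]
[391  71   8   7  42] [394.2  74. ] ((889.5662231445312, -331.601806640625), (17.549827575683594, 20.04344940185547), 0.8887654542922974)
[146  74  20  18 256] [155.7  82.9] ((854.400390625, 339.485107421875), (49.473907470703125, 53.35736846923828), 0.8893615007400513)
[209 150   5  22  61] [211.  160.1] ((634.3089599609375, 177.7205352783203), (8.844504356384277, 59.284576416015625), 85.52352905273438)
[268 157  11  12 102] [273.  162.7] ((631.0712890625, 6.334153175354004), (30.804845809936523, 27.547632217407227), 0.8687494397163391)
[ 97 188  51  38 951] [122.7 206.5] ((502.4931945800781, 413.8942565917969), (57.10896682739258, 131.45941162109375), 28.079605102539062)
[360 227  19  14  91] [368.9 233.8] ((438.4761047363281, -256.03045654296875), (51.9487190246582, 13.12355899810791), 59.54741668701172)
[170 260  17  23 192] [178.1 270.6] ((329.19537353515625, 256.7372131347656), (61.45896530151367, 26.111284255981445), 28.608488082885742)
[100 296  15  24 154] [107.4 307.1] ((231.19439697265625, 438.50164794921875), (59.7489013671875, 24.030685424804688), 26.230093002319336)
```

View pics/w6.png

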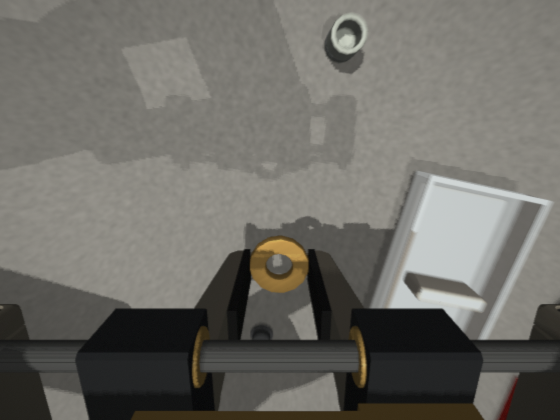

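View pics/t6.png

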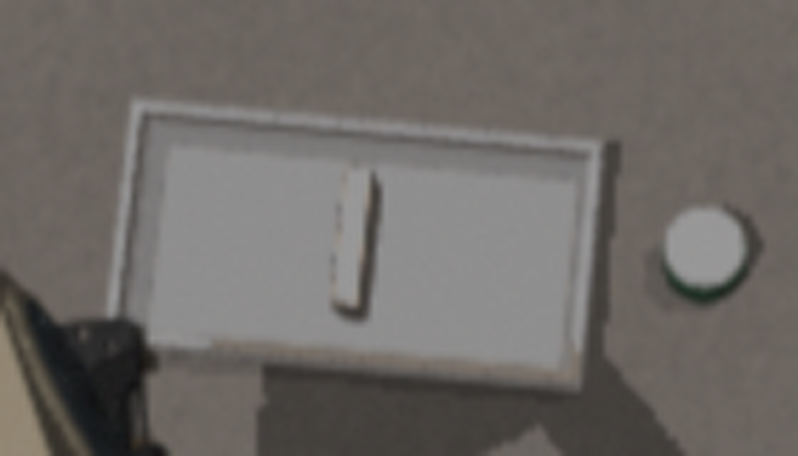

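Washer held (gap 34 mm), centred between the pads at (279,264). Carrying it to the oak coaster.

>>> {"fn": "servo_tool", "kwargs": {"series": [{"xyz": [0.013, -0.038, 0], "twist": [0, 0, 0], "grip": 25}, {"xyz": [0.026, -0.076, 0], "twist": [0, 0, 0], "grip": 25}, {"xyz": [0.039, -0.114, 0], "twist": [0, 0, 0], "grip": 25}, {"xyz": [0.053, -0.152, 0], "twist": [0, 0, 0], "grip": 25}, {"xyz": [0.067, -0.19, 0], "twist": [0, 0, 0], "grip": 25}, {"xyz": [0.08, -0.228, 0], "twist": [0, 0, 0], "grip": 25}, {"xyz": [0.093, -0.266, 0], "twist": [0, 0, 0], "grip": 25}, {"xyz": [0.106, -0.304, 0], "twist": [0, 0, 0], "grip": 25}]}}

```text
t: 10.3
tcp_pos: [0.556, -0.0627, 0.1153]
tcp_rot: [0.998, 0.064, -0.0, -0.0]
wrist_force: [0.5, -0.0, 0.1]
finger_gap: 0.0342
```

>>> {"fn": "servo_tool", "kwargs": {"series": [{"xyz": [0.013, -0.036, 0], "twist": [0, 0, 0], "grip": 25}, {"xyz": [0.026, -0.072, 0], "twist": [0, 0, 0], "grip": 25}, {"xyz": [0.039, -0.108, 0], "twist": [0, 0, 0], "grip": 25}, {"xyz": [0.052, -0.144, 0], "twist": [0, 0, 0], "grip": 25}, {"xyz": [0.065, -0.179, 0], "twist": [0, 0, 0], "grip": 25}, {"xyz": [0.065, -0.179, 0], "twist": [0, 0, 0], "grip": 25}, {"xyz": [0.065, -0.179, -0.02], "twist": [0, 0, 0], "grip": 25}, {"xyz": [0.065, -0.179, -0.04], "twist": [0, 0, 0], "grip": 25}]}}

```text
t: 10.97
tcp_pos: [0.6216, -0.2405, 0.0755]
tcp_rot: [0.998, 0.064, 0.001, 0.0]
wrist_force: [0.3, -0.8, -1.4]
finger_gap: 0.0345
```

Run:
```python
from h import *
st(); c=camera("wrist"); cv2.imwrite("pics/w7.png",c["image"])
for s,ce,m in comps(mask(c,(3,100,40),(19,255,255)),200): print("oak",s,ce.round(1),rect(c,m,.01))
for s,ce,m in comps(mask(c,(105,150,40),(130,255,255)),200): print("blue",s,ce.round(1),rect(c,m,.01))
print(proj(c,sensors.read_state()["tcp_pos"]+[0,0,.04]))
```

```text
t 10.97 tcp [ 0.6216 -0.2405  0.0755] jawyaw 7.3 z [ 0.002 -0.    -1.   ] F [ 0.3 -0.8 -1.4] gap 0.0345 q [-0.37  0.52  1.62  0.    1.   -0.5 ]
oak [  0  90  22  40 559] [  7.3 110.9] ((380.2986755371094, -178.65914916992188), (19.339284896850586, 29.161083221435547), 14.492383003234863)
oak [  229   163   102   130 10306] [279.3 216.7] ((623.2459716796875, -257.40045166015625), (91.01266479492188, 129.1650848388672), 7.272619724273682)
oak [356 403  40  17 270] [375.6 410.9] ((761.5604858398438, -462.34368896484375), (44.55308532714844, 24.072099685668945), 7.115627288818359)
oak [242 412  64   8 242] [273.4 415.4] ((645.5052490234375, -483.59942626953125), (73.0033950805664, 10.640105247497559), 7.1156721115112305)
blue [  221    20   117   120 13265] [279.2  78.5] ((606.53271484375, -128.283935546875), (90.74430847167969, 90.05706024169922), 7.331087112426758)
blue [450 265  54  48 563] [467.9 280.5] ((818.8023071289062, -288.0276794433594), (61.391822814941406, 28.967830657958984), 58.632598876953125)
blue [506 315  29  25 386] [521.6 329.8] ((887.3599243164062, -331.2362365722656), (24.00479507446289, 29.65509605407715), 7.174466133117676)
[276.1047173  258.91617131]
```

View pics/w7.png

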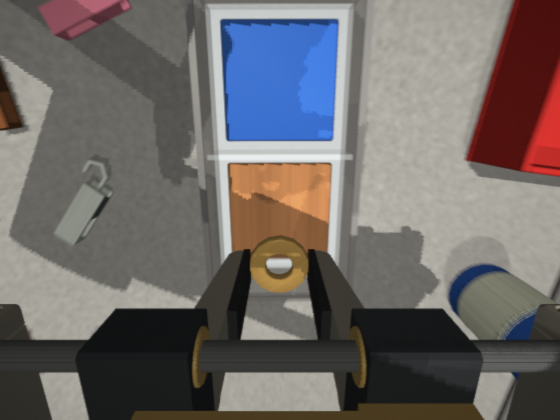

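>>> {"fn": "servo_tool", "kwargs": {"series": [{"xyz": [0, 0, -0.03], "twist": [0, 0, 0], "grip": 25}, {"xyz": [0, 0, -0.06], "twist": [0, 0, 0], "grip": 25}, {"xyz": [0, 0, -0.08], "twist": [0, 0, 0], "grip": 25}, {"xyz": [0, 0, -0.09], "twist": [0, 0, 0], "grip": 25}, {"xyz": [0, 0, -0.096], "twist": [0, 0, 0], "grip": 25}, {"xyz": [0, 0, -0.099], "twist": [0, 0, 0], "grip": 25}, {"xyz": [0, 0, -0.0995], "twist": [0, 0, 0], "grip": 25}, {"xyz": [0, 0, -0.0995], "twist": [0, 0, 0], "grip": 25}]}}

```text
t: 11.68
tcp_pos: [0.622, -0.2399, -0.0228]
tcp_rot: [0.998, 0.065, 0.001, 0.0]
wrist_force: [-0.5, 0.6, -0.6]
finger_gap: 0.0348
```

>>> {"fn": "servo_tool", "kwargs": {"series": [{"xyz": [0, 0, 0], "twist": [0, 0, 0], "grip": 55}, {"xyz": [0, 0, 0], "twist": [0, 0, 0], "grip": 55}, {"xyz": [0, 0, 0], "twist": [0, 0, 0], "grip": 55}, {"xyz": [0, 0, 0], "twist": [0, 0, 0], "grip": 55}, {"xyz": [0, 0, 0.02], "twist": [0, 0, 0], "grip": 55}, {"xyz": [0, 0, 0.05], "twist": [0, 0, 0], "grip": 55}, {"xyz": [0, 0, 0.09], "twist": [0, 0, 0], "grip": 55}, {"xyz": [0, 0, 0.13], "twist": [0, 0, 0], "grip": 55}]}}

```text
t: 12.35
tcp_pos: [0.6203, -0.2394, 0.1067]
tcp_rot: [0.998, 0.064, -0.001, -0.0]
wrist_force: [1.4, -0.1, -0.1]
finger_gap: 0.0501
```

Run:
```python
from h import *
st(); c=camera("wrist"); cv2.imwrite("pics/w8.png",c["image"])
for s,ce,m in comps(mask(c,(18,120,40),(38,255,255)),200): print("y",s,ce.round(1),rect(c,m,.017))
t=camera("top"); cv2.imwrite("pics/t8.png",cv2.resize(t["image"][130:300,280:450],None,fx=3.5,fy=3.5,interpolation=cv2.INTER_CUBIC))
```

```text
t 12.35 tcp [ 0.6203 -0.2394  0.1067] jawyaw 7.4 z [-0.002  0.001 -1.   ] F [ 1.4 -0.1 -0.1] gap 0.0501 q [-0.37  0.48  1.6  -0.    1.06 -0.5 ]
y [264 192  35  34 758] [280.6 208.5] ((621.3384399414062, -240.37037658691406), (34.28986358642578, 34.47362518310547), 7.3799943923950195)
y [159 326  23  62 683] [167.5 357.1] ((514.1527709960938, -438.13128662109375), (90.70384979248047, 22.744680404663086), 86.82186126708984)
y [377 326  23  62 700] [390.3 357.1] ((771.1395874023438, -404.6509094238281), (22.541366577148438, 90.4012451171875), 17.935400009155273)
y [ 166  403  353   17 3801] [367.7 413.4] ((732.478515625, -492.22607421875), (446.6297912597656, 26.081865310668945), 7.419396877288818)
```

View pics/w8.png

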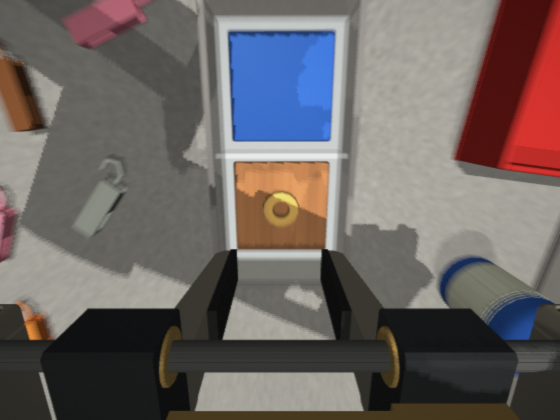

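Washer is centred on the coaster at (281,208), i.e. (0.621, -0.240). Next, the cover.

>>> {"fn": "servo_tool", "kwargs": {"series": [{"xyz": [-0.026, -0.03, 0], "twist": [0, 0, 0], "grip": 80}, {"xyz": [-0.052, -0.06, 0], "twist": [0, 0, 0], "grip": 80}, {"xyz": [-0.078, -0.09, 0], "twist": [0, 0, 0], "grip": 80}, {"xyz": [-0.104, -0.12, 0], "twist": [0, 0, 0], "grip": 80}, {"xyz": [-0.13, -0.15, 0], "twist": [0, 0, 0], "grip": 80}, {"xyz": [-0.158, -0.182, 0], "twist": [0, 0, 0], "grip": 80}, {"xyz": [-0.158, -0.182, 0], "twist": [0, 0, 0], "grip": 80}, {"xyz": [-0.158, -0.182, 0], "twist": [0, 0, 0], "grip": 80}]}}

```text
t: 13.12
tcp_pos: [0.4615, -0.4231, 0.1056]
tcp_rot: [0.998, 0.063, -0.0, -0.0]
wrist_force: [0.5, -0.5, 0.5]
finger_gap: 0.0732
```

Run:
```python
from h import *
st(); c=camera("wrist"); cv2.imwrite("pics/w9.png",c["image"])
for s,ce,m in comps(mask(c,(0,180,20),(5,255,255)),200): print("r",s,ce.round(1),rect(c,m,.018))
for r in models.trace("cover_mid","wrist"): print(r["score"],r["extent"],rect(c,r["mask"].astype(np.uint8),.018))
```

```text
t 13.12 tcp [ 0.4615 -0.4231  0.1056] jawyaw 7.2 z [-0.  0. -1.] F [ 0.5 -0.5  0.5] gap 0.0732 q [-0.74  0.43  1.69 -0.    1.02 -0.87]
r [ 252  176   60   60 2791] [281.4 205.8] ((462.9337158203125, -421.6527404785156), (59.646568298339844, 59.823360443115234), 52.091819763183594)
0.98 [251.5, 177.1, 309.9, 240.0] ((462.273193359375, -420.6248779296875), (60.12238311767578, 61.85126495361328), 7.140903949737549)
```

View pics/w9.png

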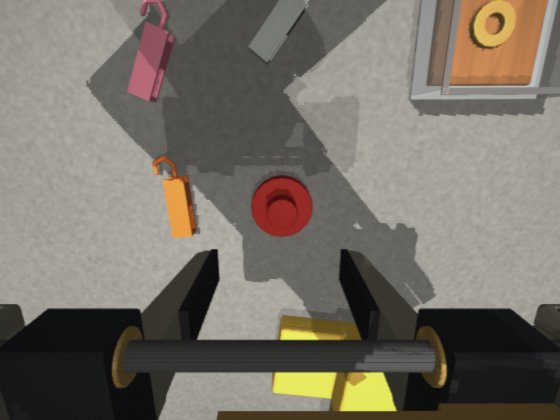

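Cover at (281,206), i.e. (0.463, -0.4215). Grasping its boss.

>>> {"fn": "servo_tool", "kwargs": {"series": [{"xyz": [0.001, 0.0015, -0.03], "twist": [0, 0, 0], "grip": 65}, {"xyz": [0.001, 0.0015, -0.06], "twist": [0, 0, 0], "grip": 60}, {"xyz": [0.001, 0.0015, -0.09], "twist": [0, 0, 0], "grip": 60}, {"xyz": [0.001, 0.0015, -0.11], "twist": [0, 0, 0], "grip": 60}, {"xyz": [0.001, 0.0015, -0.118], "twist": [0, 0, 0], "grip": 60}, {"xyz": [0.001, 0.0015, -0.121], "twist": [0, 0, 0], "grip": 60}, {"xyz": [0.001, 0.0015, -0.121], "twist": [0, 0, 0], "grip": 60}, {"xyz": [0.001, 0.0015, -0.121], "twist": [0, 0, 0], "grip": 20}]}}

```text
t: 13.88
tcp_pos: [0.4653, -0.4204, -0.0139]
tcp_rot: [0.998, 0.065, 0.001, 0.001]
wrist_force: [-0.3, -0.6, 0.3]
finger_gap: 0.0504
```

>>> {"fn": "servo_tool", "kwargs": {"series": [{"xyz": [0, 0, 0], "twist": [0, 0, 0], "grip": 20}, {"xyz": [0, 0, 0], "twist": [0, 0, 0], "grip": 20}, {"xyz": [0, 0, 0], "twist": [0, 0, 0], "grip": 20}, {"xyz": [0, 0, 0], "twist": [0, 0, 0], "grip": 20}, {"xyz": [0, 0, 0], "twist": [0, 0, 0], "grip": 20}, {"xyz": [0, 0, 0], "twist": [0, 0, 0], "grip": 20}, {"xyz": [0, 0, 0], "twist": [0, 0, 0], "grip": 20}, {"xyz": [0, 0, 0], "twist": [0, 0, 0], "grip": 20}]}}

```text
t: 14.55
tcp_pos: [0.4646, -0.4207, -0.014]
tcp_rot: [0.998, 0.064, 0.001, 0.0]
wrist_force: [-0.5, 0.6, 6.9]
finger_gap: 0.0291
```

Run:
```python
from h import *
st()
```

```text
t 14.55 tcp [ 0.4646 -0.4207 -0.014 ] jawyaw 7.4 z [ 0.001 -0.001 -1.   ] F [-0.5  0.6  6.9] gap 0.0291 q [-0.74  0.58  1.76  0.    0.8  -0.87]
```

Gripped (gap 29 mm). Lift, carry to the coaster, then check.

>>> {"fn": "servo_tool", "kwargs": {"series": [{"xyz": [0, 0, 0.01], "twist": [0, 0, 0], "grip": 20}, {"xyz": [0, 0, 0.04], "twist": [0, 0, 0], "grip": 20}, {"xyz": [0, 0, 0.07], "twist": [0, 0, 0], "grip": 20}, {"xyz": [0, 0, 0.1], "twist": [0, 0, 0], "grip": 20}, {"xyz": [0.02, 0.023, 0.12], "twist": [0, 0, 0], "grip": 20}, {"xyz": [0.04, 0.046, 0.12], "twist": [0, 0, 0], "grip": 20}, {"xyz": [0.065, 0.075, 0.12], "twist": [0, 0, 0], "grip": 20}, {"xyz": [0.09, 0.104, 0.12], "twist": [0, 0, 0], "grip": 20}]}}

```text
t: 15.22
tcp_pos: [0.5549, -0.3157, 0.1065]
tcp_rot: [0.998, 0.064, 0.001, 0.0]
wrist_force: [0.9, -0.6, -0.5]
finger_gap: 0.0291
```

>>> {"fn": "servo_tool", "kwargs": {"series": [{"xyz": [0.026, 0.03, 0], "twist": [0, 0, 0], "grip": 20}, {"xyz": [0.05, 0.06, 0], "twist": [0, 0, 0], "grip": 20}, {"xyz": [0.067, 0.077, 0], "twist": [0, 0, 0], "grip": 20}, {"xyz": [0.067, 0.077, 0], "twist": [0, 0, 0], "grip": 20}, {"xyz": [0.067, 0.077, -0.01], "twist": [0, 0, 0], "grip": 20}, {"xyz": [0.067, 0.077, -0.02], "twist": [0, 0, 0], "grip": 20}, {"xyz": [0.067, 0.077, -0.02], "twist": [0, 0, 0], "grip": 20}, {"xyz": [0.067, 0.077, -0.02], "twist": [0, 0, 0], "grip": 20}]}}

```text
t: 15.88
tcp_pos: [0.6193, -0.2399, 0.0837]
tcp_rot: [0.998, 0.064, -0.001, -0.0]
wrist_force: [-1.2, 0.0, -1.0]
finger_gap: 0.0291
```

Run:
```python
from h import *
st(); c=camera("wrist"); cv2.imwrite("pics/w10.png",c["image"]); p=sensors.read_state()["tcp_pos"]
for s,ce,m in comps(mask(c,(0,180,20),(5,255,255)),400): print("r",s,ce.round(1),rect(c,m,p[2]+.014+.018))
t=camera("scene"); cv2.imwrite("pics/s10.png",cv2.resize(t["image"][180:340,190:350],None,fx=3.7,fy=3.7,interpolation=cv2.INTER_CUBIC))
```

```text
t 15.88 tcp [ 0.6193 -0.2399  0.0837] jawyaw 7.3 z [-0.003  0.001 -1.   ] F [-1.2  0.  -1. ] gap 0.0291 q [-0.37  0.51  1.62 -0.    1.02 -0.5 ]
r [  466     0    94   177 12050] [523.5  94.3] ((742.4810180664062, -125.87806701660156), (55.732723236083984, 83.70967102050781), 0.47939664125442505)
r [ 233  209   94   95 5473] [278.9 253.3] ((619.8890380859375, -238.04673767089844), (54.62034606933594, 63.193790435791016), 26.82029151916504)
```

View pics/w10.png

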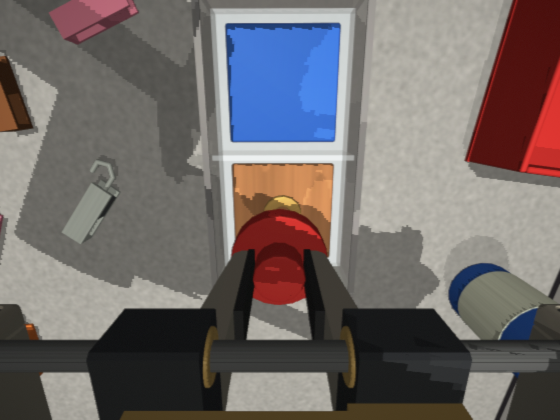

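View pics/s10.png

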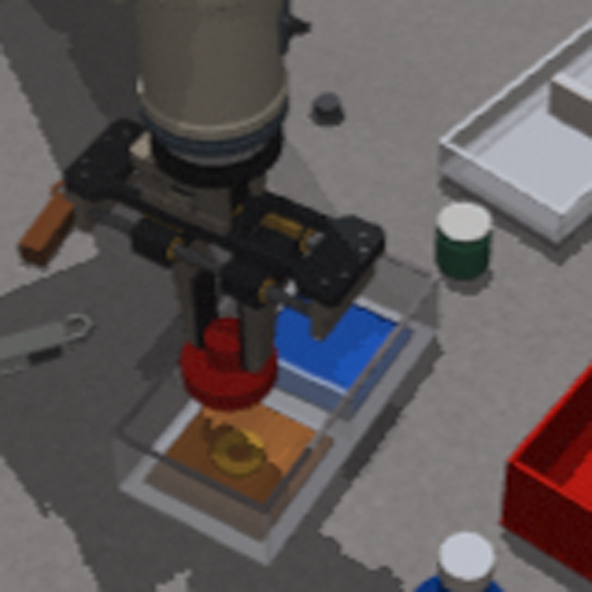

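>>> {"fn": "servo_tool", "kwargs": {"series": [{"xyz": [0.001, 0, -0.025], "twist": [0, 0, 0], "grip": 20}, {"xyz": [0.001, 0, -0.05], "twist": [0, 0, 0], "grip": 20}, {"xyz": [0.001, 0, -0.065], "twist": [0, 0, 0], "grip": 20}, {"xyz": [0.001, 0, -0.075], "twist": [0, 0, 0], "grip": 20}, {"xyz": [0.001, 0, -0.082], "twist": [0, 0, 0], "grip": 20}, {"xyz": [0.001, 0, -0.086], "twist": [0, 0, 0], "grip": 20}, {"xyz": [0.001, 0, -0.0885], "twist": [0, 0, 0], "grip": 20}, {"xyz": [0.001, 0, -0.0885], "twist": [0, 0, 0], "grip": 20}]}}

```text
t: 16.65
tcp_pos: [0.6225, -0.2394, -0.0032]
tcp_rot: [0.998, 0.064, 0.0, 0.0]
wrist_force: [-0.7, -0.2, -0.9]
finger_gap: 0.029
```

Run:
```python
from h import *
st()
```

```text
t 16.65 tcp [ 0.6225 -0.2394 -0.0032] jawyaw 7.4 z [ 0.001 -0.    -1.   ] F [-0.7 -0.2 -0.9] gap 0.0290 q [-0.37  0.61  1.66  0.    0.87 -0.5 ]
```

Almost touching. I'll lower another 1 mm and release.

>>> {"fn": "servo_tool", "kwargs": {"series": [{"xyz": [-0.001, 0, -0.001], "twist": [0, 0, 0], "grip": 20}, {"xyz": [-0.001, 0, -0.0015], "twist": [0, 0, 0], "grip": 20}, {"xyz": [-0.001, 0, -0.001], "twist": [0, 0, 0], "grip": 55}, {"xyz": [-0.001, 0, -0.001], "twist": [0, 0, 0], "grip": 55}, {"xyz": [-0.001, 0, -0.001], "twist": [0, 0, 0], "grip": 55}, {"xyz": [-0.001, 0, -0.001], "twist": [0, 0, 0], "grip": 55}, {"xyz": [-0.001, 0, -0.001], "twist": [0, 0, 0], "grip": 55}, {"xyz": [-0.001, 0, 0.015], "twist": [0, 0, 0], "grip": 55}]}}

```text
t: 17.32
tcp_pos: [0.619, -0.2383, 0.0089]
tcp_rot: [0.998, 0.065, -0.002, -0.001]
wrist_force: [-0.4, -0.1, 0.2]
finger_gap: 0.0505
```

>>> {"fn": "servo_tool", "kwargs": {"series": [{"xyz": [0, 0, 0.03], "twist": [0, 0, 0], "grip": 60}, {"xyz": [0, 0, 0.06], "twist": [0, 0, 0], "grip": 60}, {"xyz": [0, 0, 0.1], "twist": [0, 0, 0], "grip": 60}, {"xyz": [0, 0, 0.1], "twist": [0, 0, 0], "grip": 60}, {"xyz": [0, 0, 0.1], "twist": [0, 0, 0], "grip": 60}, {"xyz": [0, 0, 0.1], "twist": [0, 0, 0], "grip": 60}, {"xyz": [0, 0, 0.1], "twist": [0, 0, 0], "grip": 60}, {"xyz": [0, 0, 0.1], "twist": [0, 0, 0], "grip": 60}]}}

```text
t: 17.98
tcp_pos: [0.6201, -0.2388, 0.1097]
tcp_rot: [0.998, 0.064, -0.001, -0.001]
wrist_force: [0.6, -0.1, 0.5]
finger_gap: 0.0551
```

Run:
```python
from h import *
st(); c=camera("wrist"); cv2.imwrite("pics/w11.png",c["image"]); p=sensors.read_state()["tcp_pos"]
for s,ce,m in comps(mask(c,(0,180,20),(5,255,255)),400): print("r",s,ce.round(1),rect(c,m,.028))
t=camera("scene"); cv2.imwrite("pics/s11.png",cv2.resize(t["image"][180:340,190:350],None,fx=3.7,fy=3.7,interpolation=cv2.INTER_CUBIC))
```

```text
t 17.98 tcp [ 0.6201 -0.2388  0.1097] jawyaw 7.4 z [-0.003  0.001 -1.   ] F [ 0.6 -0.1  0.5] gap 0.0551 q [-0.37  0.48  1.6  -0.    1.07 -0.5 ]
r [  450     0   110   177 14963] [515.4  91.6] ((823.39453125, -103.2711410522461), (107.54252624511719, 138.29367065429688), 0.4381856322288513)
r [ 250  180   62   62 2974] [280.4 210.5] ((620.60498046875, -240.2395782470703), (60.724124908447266, 61.357749938964844), 50.071617126464844)
```

View pics/w11.png

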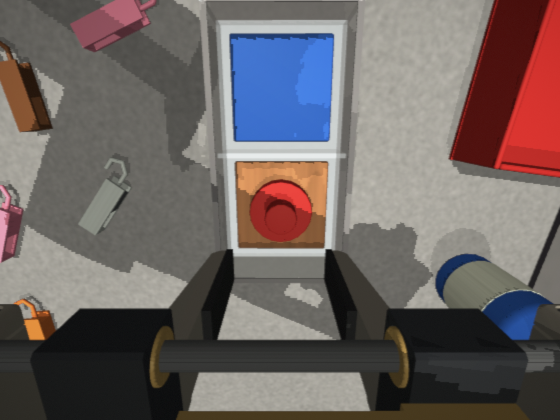

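View pics/s11.png

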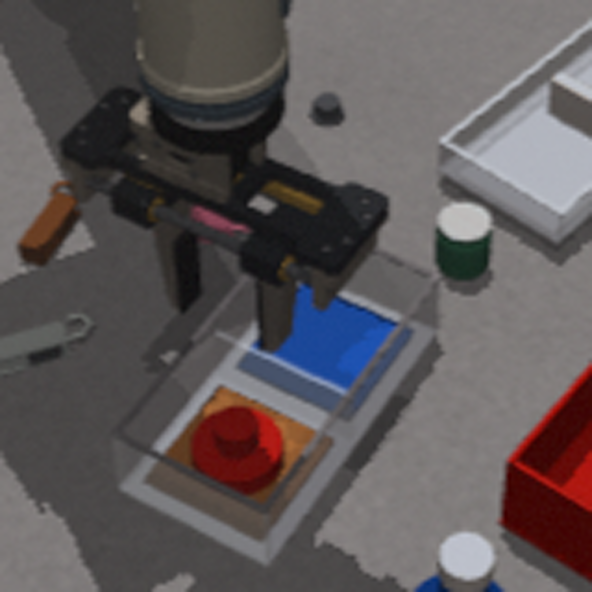

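Cover sits flat at (0.6206, -0.2402), concentric with the washer. Next I'll locate the socket.

Run:
```python
from h import *
t=camera("top"); s=camera("scene")
for n,c in [("top",t),("scene",s)]:
  for r in models.trace("socket_mid",n):
    l,tp,rr,b=r["extent"]; print(n,r["score"],r["extent"],pl(c,(l+rr)/2,(tp+b)/2,.021))
c=t; cv2.imwrite("pics/t12.png",cv2.resize(c["image"][190:240,105:165],None,fx=10,fy=10,interpolation=cv2.INTER_CUBIC))
print("mouth",pl(t,129.9,213.6,.042))
```

```text
top 0.5 [122.2, 209.7, 138.9, 220.5] [0.48261452 0.40102327 0.021     ]
scene 0.53 [342.2, 152.3, 348.7, 167.1] [0.48527953 0.39840983 0.021     ]
mouth [0.48480792 0.39627839 0.042     ]
```

View pics/t12.png

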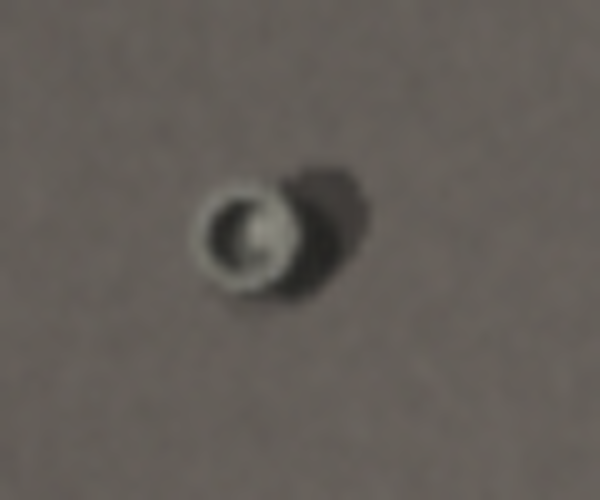

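The socket mouth is at top pixel (129.8,213.8), i.e. (0.4845, 0.397). Moving there.

>>> {"fn": "servo_tool", "kwargs": {"series": [{"xyz": [-0.008, 0.039, 0.01], "twist": [0, 0, 0], "grip": 80}, {"xyz": [-0.016, 0.078, 0.02], "twist": [0, 0, 0], "grip": 80}, {"xyz": [-0.024, 0.117, 0.02], "twist": [0, 0, 0], "grip": 80}, {"xyz": [-0.032, 0.156, 0.02], "twist": [0, 0, 0], "grip": 80}, {"xyz": [-0.04, 0.195, 0.02], "twist": [0, 0, 0], "grip": 80}, {"xyz": [-0.048, 0.234, 0.02], "twist": [0, 0, 0], "grip": 80}, {"xyz": [-0.056, 0.273, 0.02], "twist": [0, 0, 0], "grip": 80}, {"xyz": [-0.064, 0.312, 0.02], "twist": [0, 0, 0], "grip": 80}]}}

```text
t: 18.95
tcp_pos: [0.5565, 0.0745, 0.1317]
tcp_rot: [0.998, 0.064, 0.0, -0.0]
wrist_force: [0.5, 0.5, -0.1]
finger_gap: 0.0737
```

>>> {"fn": "servo_tool", "kwargs": {"series": [{"xyz": [-0.008, 0.038, 0], "twist": [0, 0, 0], "grip": 80}, {"xyz": [-0.017, 0.077, 0], "twist": [0, 0, 0], "grip": 80}, {"xyz": [-0.026, 0.115, 0], "twist": [0, 0, 0], "grip": 80}, {"xyz": [-0.034, 0.154, 0], "twist": [0, 0, 0], "grip": 80}, {"xyz": [-0.043, 0.192, 0], "twist": [0, 0, 0], "grip": 80}, {"xyz": [-0.052, 0.231, 0], "twist": [0, 0, 0], "grip": 80}, {"xyz": [-0.06, 0.269, 0], "twist": [0, 0, 0], "grip": 80}, {"xyz": [-0.067, 0.302, 0], "twist": [0, 0, 0], "grip": 80}]}}

```text
t: 19.62
tcp_pos: [0.4893, 0.3773, 0.1316]
tcp_rot: [0.998, 0.065, 0.0, -0.0]
wrist_force: [1.1, 0.6, -0.6]
finger_gap: 0.0736
```

>>> {"fn": "servo_tool", "kwargs": {"series": [{"xyz": [-0.004, 0.022, -0.01], "twist": [0, 0, 0], "grip": 80}, {"xyz": [-0.004, 0.022, -0.02], "twist": [0, 0, 0], "grip": 80}, {"xyz": [-0.004, 0.022, -0.03], "twist": [0, 0, 0], "grip": 80}, {"xyz": [-0.004, 0.022, -0.03], "twist": [0, 0, 0], "grip": 80}, {"xyz": [-0.004, 0.022, -0.03], "twist": [0, 0, 0], "grip": 80}, {"xyz": [-0.004, 0.022, -0.03], "twist": [0, 0, 0], "grip": 80}, {"xyz": [-0.004, 0.022, -0.03], "twist": [0, 0, 0], "grip": 80}, {"xyz": [-0.004, 0.022, -0.03], "twist": [0, 0, 0], "grip": 80}]}}

```text
t: 20.28
tcp_pos: [0.4869, 0.3963, 0.1022]
tcp_rot: [0.998, 0.064, 0.0, -0.0]
wrist_force: [-0.2, 0.2, -0.0]
finger_gap: 0.0736
```

Run:
```python
from h import *
st(); c=camera("wrist"); cv2.imwrite("pics/w13.png",c["image"]); p=sensors.read_state()["tcp_pos"]
for r in models.trace("socket_mid","wrist"): print(r["score"],r["extent"],rect(c,r["mask"].astype(np.uint8),.042))
print(proj(c,[.4845,.397,.042]))
```

```text
t 20.28 tcp [0.4869 0.3963 0.1022] jawyaw 7.3 z [ 0.001  0.001 -1.   ] F [-0.2  0.2 -0. ] gap 0.0736 q [ 0.68  0.43  1.69 -0.    1.01  0.55]
[277.51902302 215.31250756]
```

View pics/w13.png

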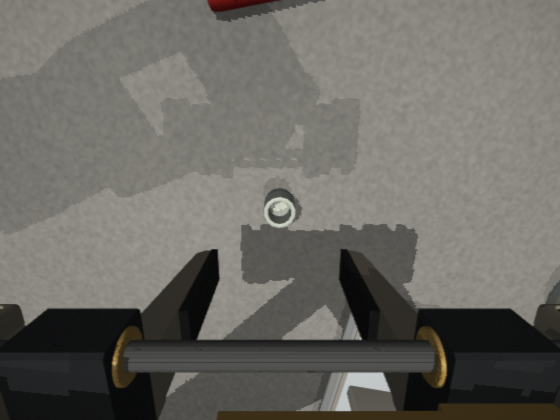

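Socket mouth is at (279.5,212), i.e. (0.486, 0.400). Descending.

>>> {"fn": "servo_tool", "kwargs": {"series": [{"xyz": [0, 0.0035, -0.03], "twist": [0, 0, 0], "grip": 65}, {"xyz": [0, 0.0035, -0.06], "twist": [0, 0, 0], "grip": 60}, {"xyz": [0, 0.0035, -0.09], "twist": [0, 0, 0], "grip": 60}, {"xyz": [0, 0.0035, -0.11], "twist": [0, 0, 0], "grip": 60}, {"xyz": [0, 0.0035, -0.122], "twist": [0, 0, 0], "grip": 60}, {"xyz": [0, 0.0035, -0.126], "twist": [0, 0, 0], "grip": 60}, {"xyz": [0, 0.0035, -0.126], "twist": [0, 0, 0], "grip": 60}, {"xyz": [0, 0.0035, -0.126], "twist": [0, 0, 0], "grip": 20}]}}

```text
t: 21.05
tcp_pos: [0.4869, 0.4009, -0.0235]
tcp_rot: [0.998, 0.064, 0.001, -0.0]
wrist_force: [0.9, 0.7, -0.4]
finger_gap: 0.0503
```

>>> {"fn": "servo_tool", "kwargs": {"series": [{"xyz": [0, 0, 0], "twist": [0, 0, 0], "grip": 20}, {"xyz": [0, 0, 0], "twist": [0, 0, 0], "grip": 20}, {"xyz": [0, 0, 0], "twist": [0, 0, 0], "grip": 20}, {"xyz": [0, 0, 0], "twist": [0, 0, 0], "grip": 20}, {"xyz": [0, 0, 0], "twist": [0, 0, 0], "grip": 20}, {"xyz": [0, 0, 0], "twist": [0, 0, 0], "grip": 20}, {"xyz": [0, 0, 0], "twist": [0, 0, 0], "grip": 20}, {"xyz": [0, 0, 0], "twist": [0, 0, 0], "grip": 20}]}}

```text
t: 21.72
tcp_pos: [0.4868, 0.4008, -0.0234]
tcp_rot: [0.998, 0.064, 0.001, -0.0]
wrist_force: [-0.2, -0.9, 6.5]
finger_gap: 0.0296
```

>>> {"fn": "servo_tool", "kwargs": {"series": [{"xyz": [0, 0, 0.01], "twist": [0, 0, 0], "grip": 20}, {"xyz": [0, 0, 0.03], "twist": [0, 0, 0], "grip": 20}, {"xyz": [0, 0, 0.06], "twist": [0, 0, 0], "grip": 20}, {"xyz": [0, 0, 0.09], "twist": [0, 0, 0], "grip": 20}, {"xyz": [0, 0, 0.12], "twist": [0, 0, 0], "grip": 20}, {"xyz": [0, 0, 0.14], "twist": [0, 0, 0], "grip": 20}, {"xyz": [0, 0, 0.14], "twist": [0, 0, 0], "grip": 20}, {"xyz": [0, 0, 0.14], "twist": [0, 0, 0], "grip": 20}]}}

```text
t: 22.38
tcp_pos: [0.4867, 0.4008, 0.117]
tcp_rot: [0.998, 0.065, 0.001, -0.001]
wrist_force: [0.0, 0.0, -1.1]
finger_gap: 0.0295
```

Run:
```python
from h import *
st(); c=camera("wrist"); cv2.imwrite("pics/w14.png",c["image"]); p=sensors.read_state()["tcp_pos"]
```

```text
t 22.38 tcp [0.4867 0.4008 0.117 ] jawyaw 7.4 z [ 0.002  0.002 -1.   ] F [ 0.   0.  -1.1] gap 0.0295 q [0.69 0.42 1.68 0.   1.04 0.56]
```

View pics/w14.png

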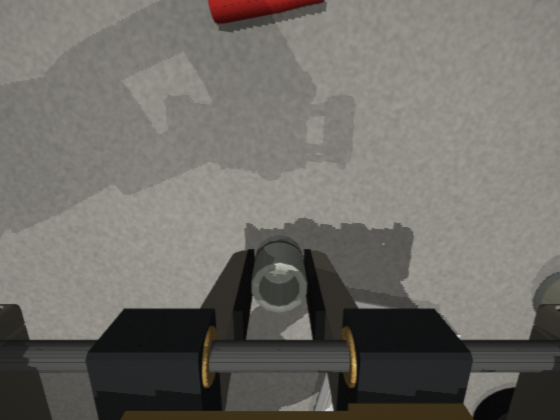

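Socket held upright (gap 29.5 mm). Carrying it to the blue pad.

>>> {"fn": "servo_tool", "kwargs": {"series": [{"xyz": [0.009, -0.039, 0], "twist": [0, 0, 0], "grip": 20}, {"xyz": [0.018, -0.078, 0], "twist": [0, 0, 0], "grip": 20}, {"xyz": [0.027, -0.117, 0], "twist": [0, 0, 0], "grip": 20}, {"xyz": [0.036, -0.156, 0], "twist": [0, 0, 0], "grip": 20}, {"xyz": [0.045, -0.195, 0], "twist": [0, 0, 0], "grip": 20}, {"xyz": [0.054, -0.234, 0], "twist": [0, 0, 0], "grip": 20}, {"xyz": [0.063, -0.273, 0], "twist": [0, 0, 0], "grip": 20}, {"xyz": [0.072, -0.312, 0], "twist": [0, 0, 0], "grip": 20}]}}

```text
t: 23.1
tcp_pos: [0.5568, 0.0862, 0.1137]
tcp_rot: [0.998, 0.065, -0.002, 0.0]
wrist_force: [-0.0, 0.1, -0.8]
finger_gap: 0.0297
```

>>> {"fn": "servo_tool", "kwargs": {"series": [{"xyz": [0.009, -0.039, 0], "twist": [0, 0, 0], "grip": 20}, {"xyz": [0.018, -0.078, 0], "twist": [0, 0, 0], "grip": 20}, {"xyz": [0.027, -0.117, 0], "twist": [0, 0, 0], "grip": 20}, {"xyz": [0.036, -0.156, 0], "twist": [0, 0, 0], "grip": 20}, {"xyz": [0.045, -0.195, 0], "twist": [0, 0, 0], "grip": 20}, {"xyz": [0.048, -0.217, 0], "twist": [0, 0, 0], "grip": 20}, {"xyz": [0.048, -0.217, 0], "twist": [0, 0, 0], "grip": 20}, {"xyz": [0.048, -0.217, 0], "twist": [0, 0, 0], "grip": 20}]}}

```text
t: 23.77
tcp_pos: [0.6048, -0.1296, 0.1135]
tcp_rot: [0.998, 0.063, -0.002, -0.001]
wrist_force: [-0.7, 0.8, -1.1]
finger_gap: 0.0298
```

>>> {"fn": "servo_tool", "kwargs": {"series": [{"xyz": [0, 0, -0.03], "twist": [0, 0, 0], "grip": 20}, {"xyz": [0, 0, -0.06], "twist": [0, 0, 0], "grip": 20}, {"xyz": [0, 0, -0.09], "twist": [0, 0, 0], "grip": 20}, {"xyz": [0, 0, -0.11], "twist": [0, 0, 0], "grip": 20}, {"xyz": [0, 0, -0.12], "twist": [0, 0, 0], "grip": 20}, {"xyz": [0, 0, -0.126], "twist": [0, 0, 0], "grip": 20}, {"xyz": [0, 0, -0.128], "twist": [0, 0, 0], "grip": 20}, {"xyz": [0, 0, -0.128], "twist": [0, 0, 0], "grip": 20}]}}

```text
t: 24.43
tcp_pos: [0.6065, -0.1282, -0.0122]
tcp_rot: [0.998, 0.065, 0.0, 0.0]
wrist_force: [0.3, -0.5, -1.3]
finger_gap: 0.0293
```

Run:
```python
from h import *
st()
```

```text
t 24.43 tcp [ 0.6065 -0.1282 -0.0122] jawyaw 7.4 z [ 0. -0. -1.] F [ 0.3 -0.5 -1.3] gap 0.0293 q [-0.21  0.57  1.77  0.    0.8  -0.34]
```

>>> {"fn": "servo_tool", "kwargs": {"series": [{"xyz": [0, 0, -0.001], "twist": [0, 0, 0], "grip": 20}, {"xyz": [0, 0, -0.0015], "twist": [0, 0, 0], "grip": 20}, {"xyz": [0, 0, -0.001], "twist": [0, 0, 0], "grip": 50}, {"xyz": [0, 0, -0.001], "twist": [0, 0, 0], "grip": 50}, {"xyz": [0, 0, -0.001], "twist": [0, 0, 0], "grip": 50}, {"xyz": [0, 0, -0.001], "twist": [0, 0, 0], "grip": 50}, {"xyz": [0, 0, -0.001], "twist": [0, 0, 0], "grip": 50}, {"xyz": [0, 0, 0.015], "twist": [0, 0, 0], "grip": 50}]}}

```text
t: 25.1
tcp_pos: [0.604, -0.1283, 0.0002]
tcp_rot: [0.998, 0.064, -0.002, -0.001]
wrist_force: [-0.1, 0.2, 0.2]
finger_gap: 0.0461
```

>>> {"fn": "servo_tool", "kwargs": {"series": [{"xyz": [0, 0, 0.03], "twist": [0, 0, 0], "grip": 55}, {"xyz": [0, 0, 0.06], "twist": [0, 0, 0], "grip": 60}, {"xyz": [0, 0, 0.1], "twist": [0, 0, 0], "grip": 60}, {"xyz": [0, 0, 0.14], "twist": [0, 0, 0], "grip": 60}, {"xyz": [0, 0, 0.14], "twist": [0, 0, 0], "grip": 60}, {"xyz": [0, 0, 0.14], "twist": [0, 0, 0], "grip": 60}, {"xyz": [0, 0, 0.14], "twist": [0, 0, 0], "grip": 60}, {"xyz": [0, 0, 0.14], "twist": [0, 0, 0], "grip": 60}]}}

```text
t: 25.77
tcp_pos: [0.605, -0.1284, 0.1409]
tcp_rot: [0.998, 0.064, -0.001, -0.0]
wrist_force: [-0.3, 0.3, -0.9]
finger_gap: 0.0552
```

Run:
```python
from h import *
st(); c=camera("wrist"); cv2.imwrite("pics/w15.png",c["image"])
t=camera("scene"); cv2.imwrite("pics/s15.png",cv2.resize(t["image"][180:340,190:350],None,fx=3.7,fy=3.7,interpolation=cv2.INTER_CUBIC))
# box corner overlay
print(proj(c,[.607,-.1287,.052]))
```

```text
t 25.77 tcp [ 0.605  -0.1284  0.1409] jawyaw 7.4 z [-0.003  0.001 -1.   ] F [-0.3  0.3 -0.9] gap 0.0552 q [-0.21  0.38  1.68 -0.    1.08 -0.34]
[282.07727614 208.40105903]
```

View pics/w15.png

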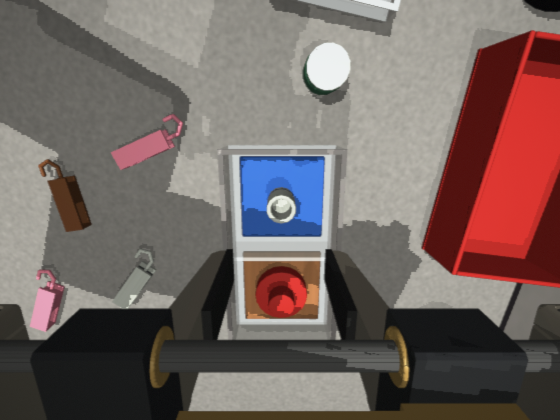

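View pics/s15.png

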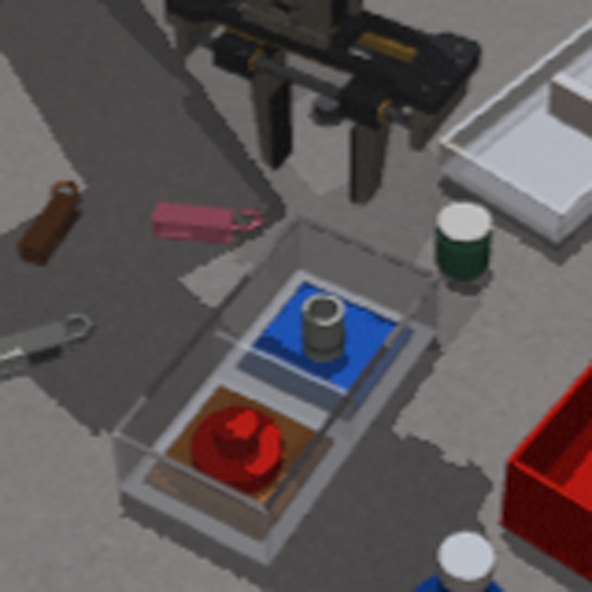

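Socket stands at (282,208), exactly on the projected pad centre. Now to the upper tier, turning the jaws along its y axis.

>>> {"fn": "servo_tool", "kwargs": {"series": [{"xyz": [0.003, 0.03, 0.01], "twist": [0, 0, 7], "grip": 60}, {"xyz": [0.006, 0.06, 0.02], "twist": [0, 0, 14], "grip": 60}, {"xyz": [0.009, 0.09, 0.02], "twist": [0, 0, 21], "grip": 60}, {"xyz": [0.012, 0.12, 0.02], "twist": [0, 0, 28], "grip": 60}, {"xyz": [0.015, 0.15, 0.02], "twist": [0, 0, 35], "grip": 60}, {"xyz": [0.018, 0.19, 0.02], "twist": [0, 0, 42], "grip": 60}, {"xyz": [0.021, 0.23, 0.02], "twist": [0, 0, 49], "grip": 60}, {"xyz": [0.024, 0.27, 0.02], "twist": [0, 0, 56], "grip": 60}]}}

```text
t: 26.53
tcp_pos: [0.6294, 0.1429, 0.1611]
tcp_rot: [0.849, 0.528, -0.001, -0.0]
wrist_force: [1.3, -1.5, 0.1]
finger_gap: 0.0551
```

>>> {"fn": "servo_tool", "kwargs": {"series": [{"xyz": [0, 0.034, 0], "twist": [0, 0, 7], "grip": 60}, {"xyz": [0, 0.034, 0], "twist": [0, 0, 14], "grip": 60}, {"xyz": [0, 0.034, 0], "twist": [0, 0, 22], "grip": 60}, {"xyz": [0, 0.034, 0], "twist": [0, 0, 22], "grip": 60}, {"xyz": [0, 0.034, 0], "twist": [0, 0, 22], "grip": 60}, {"xyz": [0, 0.034, 0], "twist": [0, 0, 22], "grip": 60}, {"xyz": [0, 0.034, 0], "twist": [0, 0, 22], "grip": 60}, {"xyz": [0, 0.034, 0], "twist": [0, 0, 22], "grip": 60}]}}

```text
t: 27.2
tcp_pos: [0.6302, 0.1748, 0.1624]
tcp_rot: [0.736, 0.677, -0.0, -0.0]
wrist_force: [-0.6, -1.5, -0.2]
finger_gap: 0.0553
```

Run:
```python
from h import *
st(); c=camera("wrist"); cv2.imwrite("pics/w16.png",c["image"])
for r in models.trace("upper_grip","wrist"): print(r["score"],r["extent"],rect(c,r["mask"].astype(np.uint8),.042))
```

```text
t 27.20 tcp [0.6302 0.1748 0.1624] jawyaw 85.2 z [-0. -0. -1.] F [-0.6 -1.5 -0.2] gap 0.0553 q [ 0.27  0.41  1.58  0.    1.15 -1.22]
0.84 [172.0, 144.1, 392.0, 253.4] ((631.9884033203125, 176.43209838867188), (232.860107421875, 122.71470642089844), 85.8411636352539)
```

View pics/w16.png

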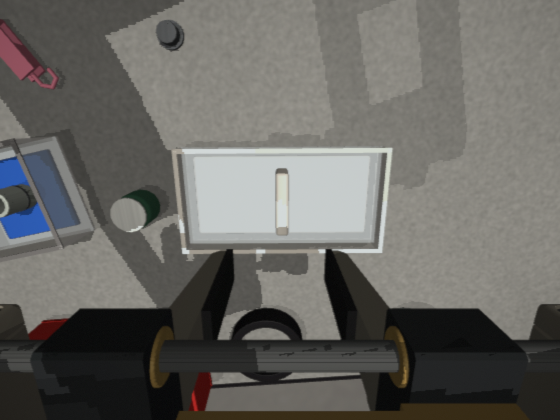

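Run:
```python
from h import *
c=camera("wrist"); st()
cv2.imwrite("pics/w17.png",cv2.resize(c["image"][140:260,165:400],None,fx=3.4,fy=3.4,interpolation=cv2.INTER_CUBIC))
P=np.array([pl(c,u,v,.042)[:2] for u,v in [(174,149.5),(391.5,149.5),(384,252),(182.5,253.5)]]);print(P.round(4),P.mean(0))
for a,b in [(0,1),(3,2),(0,3),(1,2)]:
    d=P[b]-P[a]; print(np.linalg.norm(d),np.degrees(np.arctan2(d[1],d[0])))
# project expected model
for yaw in (-4.8,-4.2):
  R=Ro.from_euler("z",yaw,degrees=True)
  for o in [(.632,.1764)]:
    print(yaw,[((proj(c,np.r_[o,0]+R.apply(v))-[165,140])*3.4).round() for v in [(-.059,-.115,.042),(-.059,.115,.042),(.059,.115,.042),(.059,-.115,.042),(-.035,-.007,.052),(-.035,.007,.052),(.035,.007,.052),(.035,-.007,.052)]])
```

```text
t 27.35 tcp [0.6302 0.175  0.1625] jawyaw 85.3 z [ 0. -0. -1.] F [-0.9 -0.3  0.4] gap 0.0550 q [ 0.27  0.41  1.58 -0.    1.15 -1.22]
[[0.5654 0.0695]
 [0.5842 0.2968]
 [0.7007 0.291 ]
 [0.6834 0.0577]] [0.63343467 0.17874772]
0.22806830434443232 85.28034380910022
0.23388411235723305 85.75903365513443
0.1185999656852009 -5.674824276302975
0.11669236227528722 -2.8385103779657594
-4.8 [array([21., 27.]), array([767.,  28.]), array([730., 381.]), array([ 56., 380.]), array([371., 110.]), array([417., 110.]), array([415., 325.]), array([372., 325.])]
-4.2 [array([19., 31.]), array([766.,  24.]), array([732., 378.]), array([ 58., 383.]), array([370., 111.]), array([416., 110.]), array([416., 325.]), array([373., 325.])]
```

View pics/w17.png

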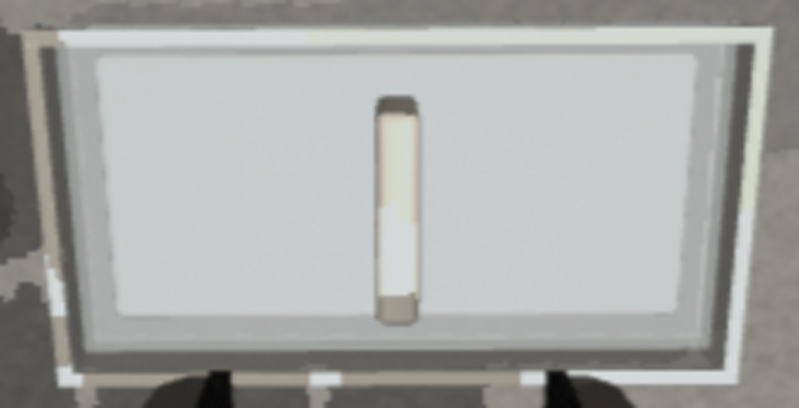

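Tier corners are at zoomed (24,28), (772,28), (738,382) and (60,385). That puts its centre at about (0.633, 0.178) with yaw -4.6°. Descending to grip the plate.

>>> {"fn": "servo_tool", "kwargs": {"series": [{"xyz": [0.003, 0.003, -0.03], "twist": [0, 0, 0], "grip": 50}, {"xyz": [0.003, 0.003, -0.07], "twist": [0, 0, 0], "grip": 50}, {"xyz": [0.003, 0.003, -0.11], "twist": [0, 0, 0], "grip": 50}, {"xyz": [0.003, 0.003, -0.145], "twist": [0, 0, 0], "grip": 50}, {"xyz": [0.003, 0.003, -0.165], "twist": [0, 0, 0], "grip": 50}, {"xyz": [0.003, 0.003, -0.175], "twist": [0, 0, 0], "grip": 50}, {"xyz": [0.003, 0.003, -0.178], "twist": [0, 0, 0], "grip": 50}, {"xyz": [0.003, 0.003, -0.178], "twist": [0, 0, 0], "grip": 50}], "newtons": 45}}

```text
t: 28.02
tcp_pos: [0.6334, 0.1783, -0.0154]
tcp_rot: [0.735, 0.678, -0.0, -0.0]
wrist_force: [-0.9, 0.3, 0.0]
finger_gap: 0.0457
```

>>> {"fn": "servo_tool", "kwargs": {"series": [{"xyz": [0, 0, 0], "twist": [0, 0, 0], "grip": 5}, {"xyz": [0, 0, 0], "twist": [0, 0, 0], "grip": 5}, {"xyz": [0, 0, 0], "twist": [0, 0, 0], "grip": 5}, {"xyz": [0, 0, 0], "twist": [0, 0, 0], "grip": 5}, {"xyz": [0, 0, 0], "twist": [0, 0, 0], "grip": 5}, {"xyz": [0, 0, 0], "twist": [0, 0, 0], "grip": 5}, {"xyz": [0, 0, 0], "twist": [0, 0, 0], "grip": 5}, {"xyz": [0, 0, 0], "twist": [0, 0, 0], "grip": 5}]}}

```text
t: 28.68
tcp_pos: [0.6336, 0.1784, -0.0147]
tcp_rot: [0.735, 0.678, 0.0, 0.0]
wrist_force: [-1.0, -0.7, 5.9]
finger_gap: 0.0137
```

Run:
```python
from h import *
st(); t=camera("scene"); cv2.imwrite("pics/s18.png",cv2.resize(t["image"][130:270,280:420],None,fx=4.2,fy=4.2,interpolation=cv2.INTER_CUBIC))
```

```text
t 28.68 tcp [ 0.6336  0.1784 -0.0147] jawyaw 85.4 z [ 0.001  0.    -1.   ] F [-1.  -0.7  5.9] gap 0.0137 q [ 0.27  0.62  1.68 -0.    0.84 -1.22]
```

View pics/s18.png

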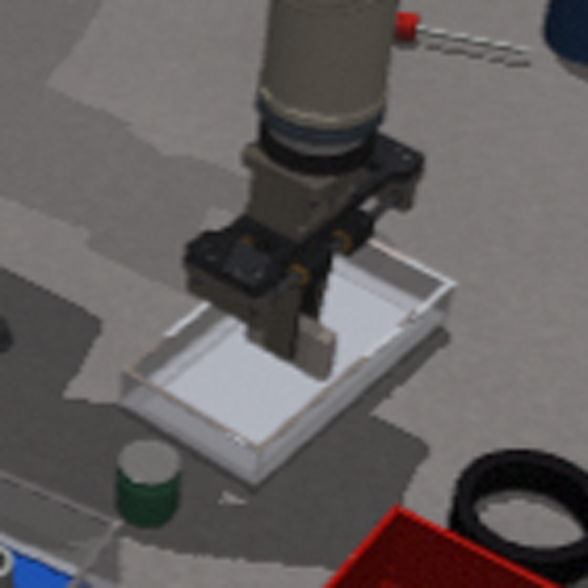

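Plate gripped (gap 13.7 mm). Lift clear, then travel over the tin.

>>> {"fn": "servo_tool", "kwargs": {"series": [{"xyz": [0, 0, 0.005], "twist": [0, 0, 0], "grip": 5}, {"xyz": [0, 0, 0.02], "twist": [0, 0, 0], "grip": 5}, {"xyz": [0, 0, 0.045], "twist": [0, 0, 0], "grip": 5}, {"xyz": [0, 0, 0.075], "twist": [0, 0, 0], "grip": 5}, {"xyz": [0, 0, 0.105], "twist": [0, 0, 0], "grip": 5}, {"xyz": [0, 0, 0.13], "twist": [0, 0, 0], "grip": 5}, {"xyz": [0, 0, 0.145], "twist": [0, 0, 0], "grip": 5}, {"xyz": [0, 0, 0.145], "twist": [0, 0, 0], "grip": 5}]}}

```text
t: 29.4
tcp_pos: [0.6352, 0.1789, 0.1334]
tcp_rot: [0.735, 0.678, 0.002, 0.001]
wrist_force: [1.2, -0.0, -2.4]
finger_gap: 0.0138
```

>>> {"fn": "servo_tool", "kwargs": {"series": [{"xyz": [-0.001, -0.015, 0], "twist": [0, 0, 1], "grip": 5}, {"xyz": [-0.002, -0.04, 0], "twist": [0, 0, 2], "grip": 5}, {"xyz": [-0.004, -0.07, 0], "twist": [0, 0, 3], "grip": 5}, {"xyz": [-0.005, -0.1, 0], "twist": [0, 0, 4], "grip": 5}, {"xyz": [-0.007, -0.13, 0], "twist": [0, 0, 5], "grip": 5}, {"xyz": [-0.009, -0.16, 0], "twist": [0, 0, 6], "grip": 5}, {"xyz": [-0.01, -0.19, 0], "twist": [0, 0, 7], "grip": 5}, {"xyz": [-0.012, -0.22, 0], "twist": [0, 0, 8], "grip": 5}]}}

```text
t: 30.07
tcp_pos: [0.6199, -0.043, 0.1278]
tcp_rot: [0.686, 0.728, -0.001, -0.001]
wrist_force: [0.5, 0.5, -3.5]
finger_gap: 0.0138
```

>>> {"fn": "servo_tool", "kwargs": {"series": [{"xyz": [-0.002, -0.03, 0], "twist": [0, 0, 1], "grip": 5}, {"xyz": [-0.004, -0.06, 0], "twist": [0, 0, 2], "grip": 5}, {"xyz": [-0.006, -0.09, 0], "twist": [0, 0, 3], "grip": 5}, {"xyz": [-0.007, -0.12, 0], "twist": [0, 0, 4], "grip": 5}, {"xyz": [-0.0077, -0.1365, 0], "twist": [0, 0, 4], "grip": 5}, {"xyz": [-0.0077, -0.1428, 0], "twist": [0, 0, 4], "grip": 5}, {"xyz": [-0.0077, -0.1428, 0], "twist": [0, 0, 4], "grip": 5}, {"xyz": [-0.0077, -0.1428, 0], "twist": [0, 0, 4], "grip": 5}]}}

```text
t: 30.73
tcp_pos: [0.6129, -0.1837, 0.1285]
tcp_rot: [0.66, 0.751, -0.0, -0.001]
wrist_force: [0.5, 0.4, -2.3]
finger_gap: 0.0136
```

Run:
```python
from h import *
st(); t=camera("scene"); cv2.imwrite("pics/s19.png",cv2.resize(t["image"][150:340,190:380],None,fx=3.1,fy=3.1,interpolation=cv2.INTER_CUBIC))
c=camera("wrist"); cv2.imwrite("pics/w19.png",c["image"])
s=sensors.read_state()
R=Ro.from_quat(s["tcp_rot"])
p=s["tcp_pos"]; print(s["tcp_rot"])
und=p[2]+.0147
for r in [Ro.from_euler("z",7.3,degrees=True)]:
  for v in [(-.059,-.115,.042),(-.059,.115,.042),(.059,.115,.042),(.059,-.115,.042)]:
    X=np.r_[p[:2],und]+r.apply(v); print("wrist",proj(c,X).round(1),"scene",((proj(t,X)-[190,150])*3.1).round())
```

```text
t 30.73 tcp [ 0.6129 -0.1837  0.1285] jawyaw 97.4 z [-0.001  0.001 -1.   ] F [ 0.5  0.4 -2.3] gap 0.0136 q [-0.29  0.42  1.64  0.    1.08 -1.99]
[ 6.59723792e-01  7.51507977e-01 -2.00427232e-05 -5.27572555e-04]
wrist [ 46.8 174.7] scene [ 75. 348.]
wrist [512.5 175.3] scene [244. 164.]
wrist [469. 369.] scene [373. 215.]
wrist [ 89.4 368.5] scene [214. 414.]
```

View pics/s19.png

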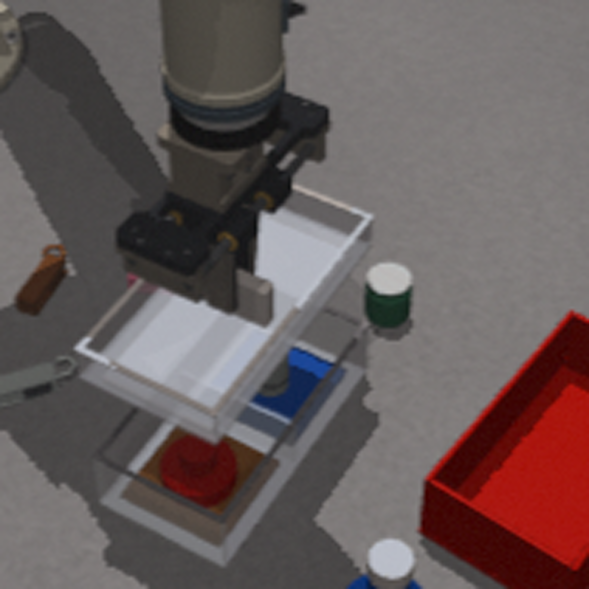

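View pics/w19.png

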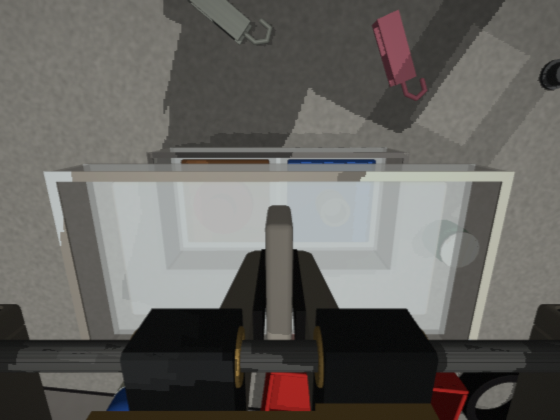

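Predicted rim corners (47,175) and (512,175) match the picture at (47,174) and (513,173). The tier is level and aligned over the lower one, so I'll lower it.

>>> {"fn": "servo_tool", "kwargs": {"series": [{"xyz": [0.001, -0.0007, -0.02], "twist": [0, 0, 0], "grip": 5}, {"xyz": [0.001, -0.0007, -0.04], "twist": [0, 0, 0], "grip": 5}, {"xyz": [0.001, -0.0007, -0.06], "twist": [0, 0, 0], "grip": 5}, {"xyz": [0.001, -0.0007, -0.07], "twist": [0, 0, 0], "grip": 5}, {"xyz": [0.001, -0.0007, -0.077], "twist": [0, 0, 0], "grip": 5}, {"xyz": [0.001, -0.0007, -0.082], "twist": [0, 0, 0], "grip": 5}, {"xyz": [0.001, -0.0007, -0.086], "twist": [0, 0, 0], "grip": 5}, {"xyz": [0.001, -0.0007, -0.086], "twist": [0, 0, 0], "grip": 5}]}}

```text
t: 31.5
tcp_pos: [0.6146, -0.185, 0.0434]
tcp_rot: [0.66, 0.751, 0.0, -0.0]
wrist_force: [0.2, -0.1, -2.5]
finger_gap: 0.0135
```

Run:
```python
from h import *
st(); t=camera("scene"); cv2.imwrite("pics/s20.png",cv2.resize(t["image"][150:340,190:380],None,fx=3.1,fy=3.1,interpolation=cv2.INTER_CUBIC))
```

```text
t 31.50 tcp [ 0.6146 -0.185   0.0434] jawyaw 97.4 z [-0.  0. -1.] F [ 0.2 -0.1 -2.5] gap 0.0135 q [-0.29  0.52  1.7   0.    0.92 -1.99]
```

View pics/s20.png

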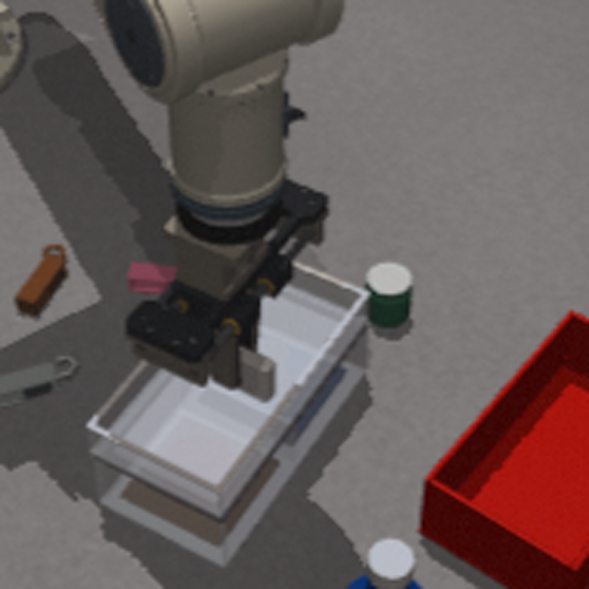

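Plug has entered with no contact force. I'll lower the last 4 mm and release.

>>> {"fn": "servo_tool", "kwargs": {"series": [{"xyz": [-0.0005, 0, -0.001], "twist": [0, 0, 0], "grip": 5}, {"xyz": [-0.0005, 0, -0.002], "twist": [0, 0, 0], "grip": 5}, {"xyz": [-0.0005, 0, -0.003], "twist": [0, 0, 0], "grip": 5}, {"xyz": [-0.0005, 0, -0.004], "twist": [0, 0, 0], "grip": 5}, {"xyz": [-0.0005, 0, -0.0045], "twist": [0, 0, 0], "grip": 5}, {"xyz": [-0.0005, 0, -0.0045], "twist": [0, 0, 0], "grip": 5}, {"xyz": [-0.0005, 0, -0.0045], "twist": [0, 0, 0], "grip": 5}, {"xyz": [-0.0005, 0, -0.0045], "twist": [0, 0, 0], "grip": 5}]}}

```text
t: 32.22
tcp_pos: [0.6141, -0.1853, 0.0393]
tcp_rot: [0.66, 0.751, 0.0, 0.0]
wrist_force: [-2.0, -0.1, 2.0]
finger_gap: 0.0133
```

>>> {"fn": "servo_tool", "kwargs": {"series": [{"xyz": [0, 0, 0], "twist": [0, 0, 0], "grip": 45}, {"xyz": [0, 0, 0], "twist": [0, 0, 0], "grip": 45}, {"xyz": [0, 0, 0], "twist": [0, 0, 0], "grip": 45}, {"xyz": [0, 0, 0], "twist": [0, 0, 0], "grip": 45}, {"xyz": [0, 0, 0], "twist": [0, 0, 0], "grip": 45}, {"xyz": [0, 0, 0], "twist": [0, 0, 0], "grip": 45}, {"xyz": [0, 0, 0.02], "twist": [0, 0, 0], "grip": 45}, {"xyz": [0, 0, 0.05], "twist": [0, 0, 0], "grip": 45}]}}

```text
t: 32.88
tcp_pos: [0.6116, -0.1844, 0.0866]
tcp_rot: [0.66, 0.751, -0.001, -0.003]
wrist_force: [0.5, -1.1, 0.5]
finger_gap: 0.0414
```

>>> {"fn": "servo_tool", "kwargs": {"series": [{"xyz": [0, 0, 0.04], "twist": [0, 0, 0], "grip": 60}, {"xyz": [0, 0, 0.08], "twist": [0, 0, 0], "grip": 60}, {"xyz": [-0.03, -0.01, 0.1], "twist": [0, 0, 0], "grip": 60}, {"xyz": [-0.07, -0.02, 0.11], "twist": [0, 0, 0], "grip": 60}, {"xyz": [-0.1, -0.04, 0.11], "twist": [0, 0, 0], "grip": 60}, {"xyz": [-0.14, -0.06, 0.11], "twist": [0, 0, 0], "grip": 60}, {"xyz": [-0.175, -0.075, 0.1], "twist": [0, 0, 0], "grip": 60}, {"xyz": [-0.175, -0.075, 0.09], "twist": [0, 0, 0], "grip": 60}]}}

```text
t: 33.55
tcp_pos: [0.4337, -0.2618, 0.1792]
tcp_rot: [0.661, 0.751, -0.001, -0.0]
wrist_force: [0.5, 0.4, -0.4]
finger_gap: 0.0552
```

Run:
```python
from h import *
st(); t=camera("scene"); cv2.imwrite("pics/s21.png",cv2.resize(t["image"][180:340,190:350],None,fx=3.7,fy=3.7,interpolation=cv2.INTER_CUBIC))
c=camera("wrist"); cv2.imwrite("pics/w21.png",c["image"])
for r in models.trace("clip_mid","wrist"): print(r["score"],r["extent"],rect(c,r["mask"].astype(np.uint8),.018))
R=Ro.from_euler("z",7.3,degrees=True)
for n,cc,o,f in [("scene",t,[190,180],3.7),("wrist",c,[0,0],1)]:
  for z in (.096,.090):
    print(n,z,[((proj(cc,np.array([.6139,-.1844,z])+R.apply(v))-o)*f).round() for v in [(-.059,-.115,0),(-.059,.115,0),(.059,.115,0),(.059,-.115,0)]])
```

```text
t 33.55 tcp [ 0.4337 -0.2618  0.1792] jawyaw 97.3 z [-0.002 -0.001 -1.   ] F [ 0.5  0.4 -0.4] gap 0.0552 q [-0.54  0.17  1.88 -0.    1.1  -2.24]
0.85 [104.9, 90.5, 180.7, 122.7] ((356.4139404296875, -425.198486328125), (28.157550811767578, 85.50996398925781), 18.706195831298828)
0.77 [337.4, 126.5, 409.4, 161.1] ((363.8382568359375, -159.39295959472656), (28.14217185974121, 81.72077941894531), 23.11783790588379)
0.76 [254.5, 178.9, 316.9, 216.0] ((442.4429016113281, -253.27691650390625), (81.32183837890625, 29.186431884765625), 68.73301696777344)
0.76 [390.7, 196.7, 435.1, 251.9] ((455.8250427246094, -92.36930847167969), (84.49717712402344, 28.884428024291992), 37.085330963134766)
0.58 [223.1, 77.4, 296.7, 116.1] ((331.0192565917969, -296.6246643066406), (81.6458511352539, 26.89484214782715), 82.78726196289062)
scene 0.096 [array([102., 400.]), array([293., 181.]), array([439., 242.]), array([260., 479.])]
scene 0.09 [array([103., 406.]), array([293., 187.]), array([439., 248.]), array([260., 485.])]
wrist 0.096 [array([223., 323.]), array([432., 323.]), array([418., 406.]), array([228., 406.])]
wrist 0.09 [array([224., 320.]), array([429., 319.]), array([416., 402.]), array([229., 402.])]
```

View pics/s21.png

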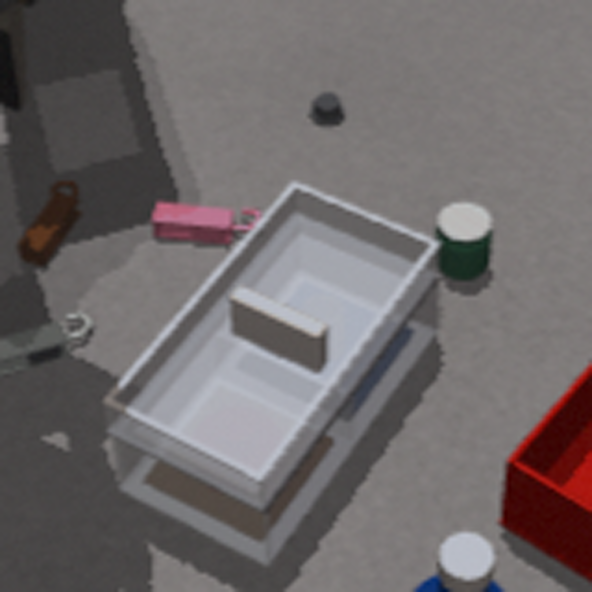

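View pics/w21.png

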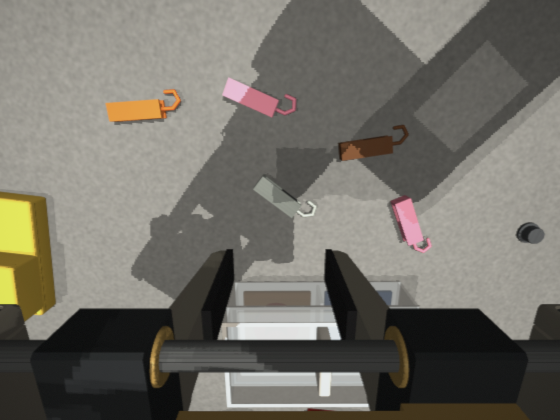

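The tier's rim corners in the scene match a seated prediction within about 2 px. The real clip lies at (276,197) in the wrist view with its hook toward the lower right. I'll zoom in on it.

Run:
```python
from h import *
c=camera("wrist"); st()
cv2.imwrite("pics/w22.png",cv2.resize(c["image"][165:230,240:330],None,fx=8,fy=8,interpolation=cv2.INTER_CUBIC))
```

```text
t 33.75 tcp [ 0.4397 -0.2602  0.1793] jawyaw 97.4 z [ 0.001  0.    -1.   ] F [0.4 0.2 0.6] gap 0.0553 q [-0.54  0.17  1.87  0.    1.1  -2.24]
```

View pics/w22.png

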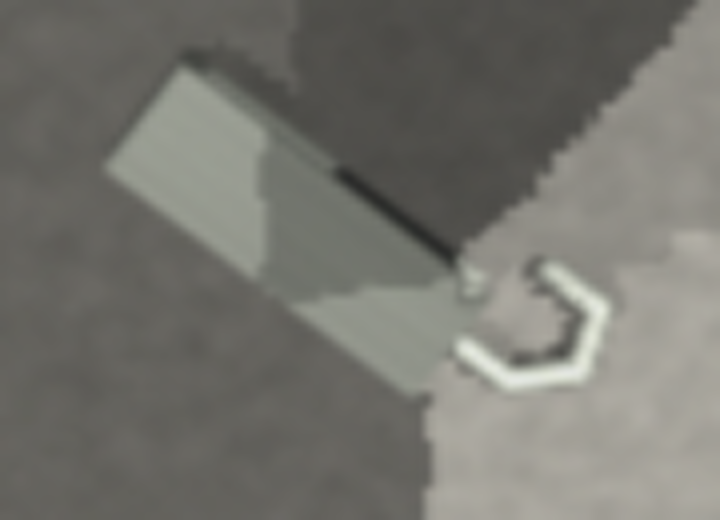

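Run:
```python
from h import *
c=camera("wrist"); st()
P=np.array([pl(c,240+x/8,165+y/8,.018)[:2]*1000 for x,y in [(185,65),(105,167),(412,395),(485,292)]]); print(P.round(1),P.mean(0))
for a,b in [(0,3),(1,2),(0,1),(3,2)]:
    d=P[b]-P[a]; print(np.linalg.norm(d),np.degrees(np.arctan2(d[1],d[0])))
H=pl(c,240+555/8,165+325/8,.009)*1000; print("hook",H)
```

```text
t 33.80 tcp [ 0.4402 -0.2601  0.1795] jawyaw 97.4 z [ 0.001 -0.    -1.   ] F [-0.1  0.1  0.6] gap 0.0550 q [-0.54  0.17  1.87  0.    1.1  -2.24]
[[ 417.9 -282.4]
 [ 435.  -292.8]
 [ 465.  -241.2]
 [ 447.  -232.4]] [ 441.23424995 -262.19775815]
57.91941071299424 59.83719496179984
59.620048333814715 59.816057438890034
19.96615067997884 -31.177788498697726
20.030352740708672 -26.306998975226833
hook [ 453.17553819 -219.54939989    9.        ]
```

Clip body centre is (0.441, -0.262) with its long axis at 60° and the hook toward +y. The jaws need to turn to about -30°, since +150° would exceed the last joint's range.

>>> {"fn": "servo_tool", "kwargs": {"series": [{"xyz": [0.001, -0.002, 0], "twist": [0, 0, -7], "grip": 60}, {"xyz": [0.001, -0.002, 0], "twist": [0, 0, -14], "grip": 60}, {"xyz": [0.001, -0.002, 0], "twist": [0, 0, -21], "grip": 60}, {"xyz": [0.001, -0.002, 0], "twist": [0, 0, -28], "grip": 60}, {"xyz": [0.001, -0.002, 0], "twist": [0, 0, -35], "grip": 60}, {"xyz": [0.001, -0.002, 0], "twist": [0, 0, -42], "grip": 60}, {"xyz": [0.001, -0.002, 0], "twist": [0, 0, -49], "grip": 60}, {"xyz": [0.001, -0.002, 0], "twist": [0, 0, -56], "grip": 60}], "newtons": 25}}

```text
t: 34.47
tcp_pos: [0.4416, -0.2618, 0.1794]
tcp_rot: [0.936, 0.351, 0.0, 0.0]
wrist_force: [-0.6, -0.2, -0.1]
finger_gap: 0.055
```

>>> {"fn": "servo_tool", "kwargs": {"series": [{"xyz": [0, 0, 0], "twist": [0, 0, -7], "grip": 60}, {"xyz": [0, 0, 0], "twist": [0, 0, -14], "grip": 60}, {"xyz": [0, 0, -0.01], "twist": [0, 0, -21], "grip": 60}, {"xyz": [0, 0, -0.02], "twist": [0, 0, -28], "grip": 60}, {"xyz": [0, 0, -0.03], "twist": [0, 0, -35], "grip": 60}, {"xyz": [0, 0, -0.04], "twist": [0, 0, -42], "grip": 60}, {"xyz": [0, 0, -0.05], "twist": [0, 0, -49], "grip": 60}, {"xyz": [0, 0, -0.06], "twist": [0, 0, -56], "grip": 60}]}}

```text
t: 35.13
tcp_pos: [0.4417, -0.2618, 0.1189]
tcp_rot: [0.992, -0.129, 0.0, 0.0]
wrist_force: [-0.1, 0.4, 0.6]
finger_gap: 0.0549
```

>>> {"fn": "servo_tool", "kwargs": {"series": [{"xyz": [0, 0, 0], "twist": [0, 0, -7], "grip": 60}, {"xyz": [0, 0, 0], "twist": [0, 0, -14], "grip": 60}, {"xyz": [0, 0, 0], "twist": [0, 0, -15.4], "grip": 60}, {"xyz": [0, 0, 0], "twist": [0, 0, -15.4], "grip": 60}, {"xyz": [0, 0, 0], "twist": [0, 0, -15.4], "grip": 60}, {"xyz": [0, 0, 0], "twist": [0, 0, -15.4], "grip": 60}, {"xyz": [0, 0, 0], "twist": [0, 0, -15.4], "grip": 60}, {"xyz": [0, 0, 0], "twist": [0, 0, -15.4], "grip": 60}]}}

```text
t: 35.8
tcp_pos: [0.4401, -0.2622, 0.1191]
tcp_rot: [0.966, -0.258, 0.0, 0.0]
wrist_force: [-1.1, 0.3, -0.0]
finger_gap: 0.0551
```

Run:
```python
from h import *
c=camera("wrist"); st()
cv2.imwrite("pics/w23.png",c["image"]); cv2.imwrite("pics/w23z.png",cv2.resize(c["image"][130:270,210:350],None,fx=4.2,fy=4.2,interpolation=cv2.INTER_CUBIC))
```

```text
t 35.85 tcp [ 0.44   -0.2622  0.1191] jawyaw -30.0 z [ 0. -0. -1.] F [ 0.2  0.2 -0.2] gap 0.0552 q [-0.54  0.25  1.93 -0.    0.97 -0.02]
```

View pics/w23.png

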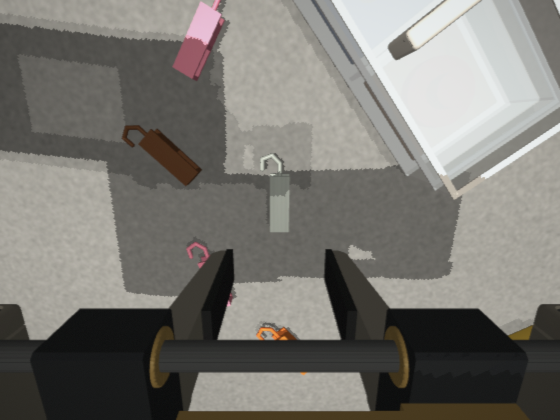

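View pics/w23z.png

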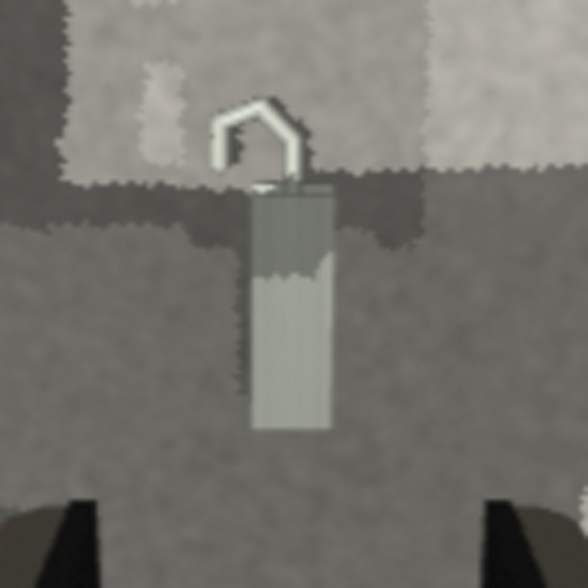

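Run:
```python
from h import *
c=camera("wrist"); st()
print(pl(c,279.4,204.4,.018))
```

```text
t 35.90 tcp [ 0.44   -0.2622  0.1191] jawyaw -30.0 z [ 0. -0. -1.] F [ 0.4  0.1 -0.3] gap 0.0548 q [-0.54  0.25  1.93 -0.    0.97 -0.02]
[ 0.43986176 -0.26243258  0.018     ]
```

Clip is exactly under the tool. Descending and gripping.

>>> {"fn": "servo_tool", "kwargs": {"series": [{"xyz": [0, 0, -0.03], "twist": [0, 0, 0], "grip": 48}, {"xyz": [0, 0, -0.07], "twist": [0, 0, 0], "grip": 48}, {"xyz": [0, 0, -0.105], "twist": [0, 0, 0], "grip": 48}, {"xyz": [0, 0, -0.13], "twist": [0, 0, 0], "grip": 48}, {"xyz": [0, 0, -0.145], "twist": [0, 0, 0], "grip": 48}, {"xyz": [0, 0, -0.151], "twist": [0, 0, 0], "grip": 48}, {"xyz": [0, 0, -0.152], "twist": [0, 0, 0], "grip": 48}, {"xyz": [0, 0, -0.152], "twist": [0, 0, 0], "grip": 10}]}}

```text
t: 36.57
tcp_pos: [0.4402, -0.2624, -0.0327]
tcp_rot: [0.966, -0.259, 0.0, 0.0]
wrist_force: [0.2, -0.0, 0.1]
finger_gap: 0.0396
```

>>> {"fn": "servo_tool", "kwargs": {"series": [{"xyz": [0, 0, 0], "twist": [0, 0, 0], "grip": 10}, {"xyz": [0, 0, 0], "twist": [0, 0, 0], "grip": 10}, {"xyz": [0, 0, 0], "twist": [0, 0, 0], "grip": 10}, {"xyz": [0, 0, 0], "twist": [0, 0, 0], "grip": 10}, {"xyz": [0, 0, 0], "twist": [0, 0, 0], "grip": 10}, {"xyz": [0, 0, 0], "twist": [0, 0, 0], "grip": 10}, {"xyz": [0, 0, 0], "twist": [0, 0, 0], "grip": 10}, {"xyz": [0, 0, 0], "twist": [0, 0, 0], "grip": 10}]}}

```text
t: 37.23
tcp_pos: [0.4407, -0.2627, -0.032]
tcp_rot: [0.966, -0.259, 0.001, 0.0]
wrist_force: [-0.5, 1.2, 8.9]
finger_gap: 0.0194
```

>>> {"fn": "servo_tool", "kwargs": {"series": [{"xyz": [0, 0, 0.01], "twist": [0, 0, 0], "grip": 10}, {"xyz": [0, 0, 0.03], "twist": [0, 0, 0], "grip": 10}, {"xyz": [0, 0, 0.06], "twist": [0, 0, 5], "grip": 10}, {"xyz": [0, 0, 0.1], "twist": [0, 0, 12], "grip": 10}, {"xyz": [0, 0, 0.14], "twist": [0, 0, 19], "grip": 10}, {"xyz": [0, 0, 0.17], "twist": [0, 0, 26], "grip": 10}, {"xyz": [0, 0, 0.18], "twist": [0, 0, 33], "grip": 10}, {"xyz": [0, 0, 0.18], "twist": [0, 0, 37.3], "grip": 10}]}}

```text
t: 37.9
tcp_pos: [0.4418, -0.2633, 0.1515]
tcp_rot: [0.998, 0.067, 0.003, 0.002]
wrist_force: [0.6, 1.3, -0.5]
finger_gap: 0.0195
```

Run:
```python
from h import *
c=camera("wrist"); st()
cv2.imwrite("pics/w24.png",c["image"])
```

```text
t 37.95 tcp [ 0.4409 -0.2628  0.1498] jawyaw 7.9 z [ 0.004 -0.002 -1.   ] F [ 0.5  0.2 -1.6] gap 0.0193 q [-0.54  0.21  1.9  -0.    1.03 -0.68]
```

View pics/w24.png

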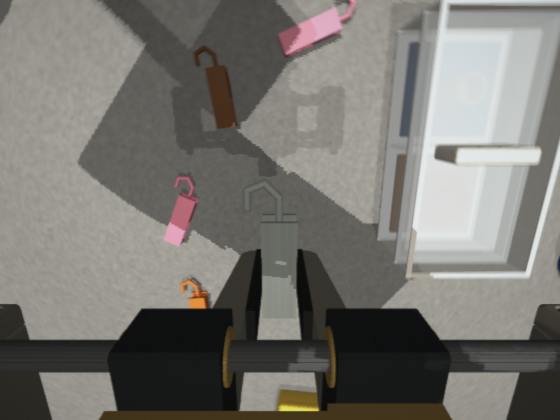

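Clip held level (gap 19.4 mm). Moving over the tier's -y half.

>>> {"fn": "servo_tool", "kwargs": {"series": [{"xyz": [0.03, 0.002, 0], "twist": [0, 0, 0], "grip": 10}, {"xyz": [0.065, 0.004, 0], "twist": [0, 0, 0], "grip": 10}, {"xyz": [0.1, 0.006, 0], "twist": [0, 0, 0], "grip": 10}, {"xyz": [0.135, 0.008, 0], "twist": [0, 0, 0], "grip": 10}, {"xyz": [0.165, 0.009, 0], "twist": [0, 0, 0], "grip": 10}, {"xyz": [0.186, 0.0095, 0], "twist": [0, 0, 0], "grip": 10}, {"xyz": [0.186, 0.0095, 0], "twist": [0, 0, 0], "grip": 10}, {"xyz": [0.186, 0.0095, -0.01], "twist": [0, 0, 0], "grip": 10}]}}

```text
t: 38.62
tcp_pos: [0.6271, -0.2527, 0.1379]
tcp_rot: [0.998, 0.063, 0.001, 0.0]
wrist_force: [-0.3, -0.6, -0.4]
finger_gap: 0.0195
```

Run:
```python
from h import *
c=camera("wrist"); st()
cv2.imwrite("pics/w25.png",c["image"])
t=camera("scene"); cv2.imwrite("pics/s25.png",cv2.resize(t["image"][150:340,190:380],None,fx=3.1,fy=3.1,interpolation=cv2.INTER_CUBIC))
```

```text
t 38.67 tcp [ 0.6245 -0.2522  0.1347] jawyaw 7.3 z [-0.002  0.001 -1.   ] F [-0.5 -0.  -2.8] gap 0.0192 q [-0.39  0.47  1.56 -0.    1.12 -0.51]
```

View pics/w25.png

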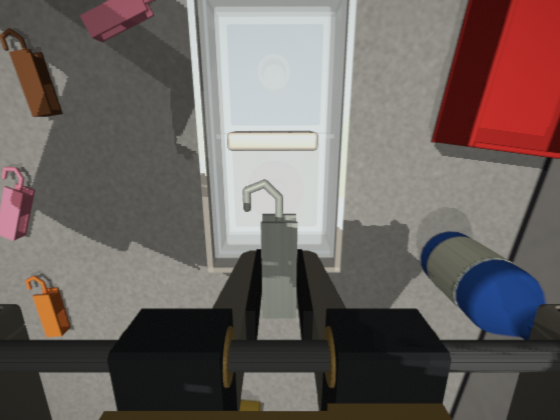

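View pics/s25.png

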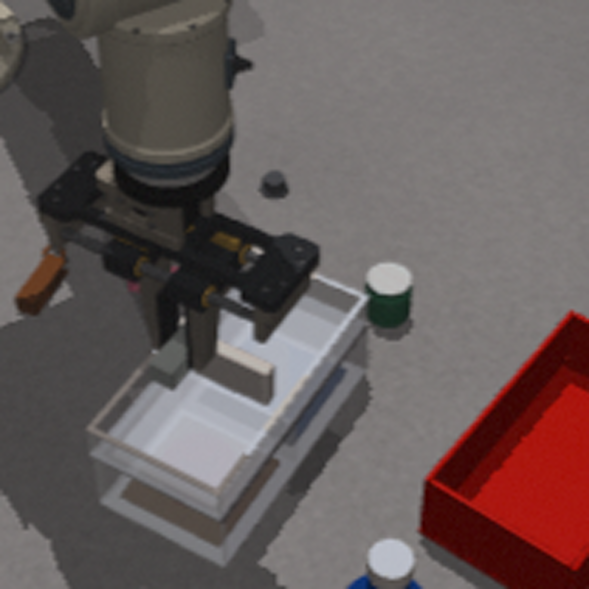

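>>> {"fn": "servo_tool", "kwargs": {"series": [{"xyz": [0, 0, -0.025], "twist": [0, 0, 0], "grip": 10}, {"xyz": [0, 0, -0.05], "twist": [0, 0, 0], "grip": 10}, {"xyz": [0, 0, -0.07], "twist": [0, 0, 0], "grip": 10}, {"xyz": [0, 0, -0.085], "twist": [0, 0, 0], "grip": 10}, {"xyz": [0, 0, -0.095], "twist": [0, 0, 0], "grip": 10}, {"xyz": [0, 0, -0.1], "twist": [0, 0, 0], "grip": 10}, {"xyz": [0, 0, -0.102], "twist": [0, 0, 0], "grip": 10}, {"xyz": [0, 0, -0.102], "twist": [0, 0, 0], "grip": 10}]}}

```text
t: 39.38
tcp_pos: [0.6257, -0.2529, 0.0353]
tcp_rot: [0.998, 0.063, 0.0, 0.0]
wrist_force: [0.3, 0.6, -0.5]
finger_gap: 0.0197
```

Run:
```python
from h import *
st()
```

```text
t 39.38 tcp [ 0.6257 -0.2529  0.0353] jawyaw 7.3 z [ 0. -0. -1.] F [ 0.3  0.6 -0.5] gap 0.0197 q [-0.39  0.58  1.62 -0.    0.94 -0.51]
```

>>> {"fn": "servo_tool", "kwargs": {"series": [{"xyz": [0, 0, -0.001], "twist": [0, 0, 0], "grip": 10}, {"xyz": [0, 0, -0.0012], "twist": [0, 0, 0], "grip": 10}, {"xyz": [0, 0, -0.001], "twist": [0, 0, 0], "grip": 40}, {"xyz": [0, 0, -0.0005], "twist": [0, 0, 0], "grip": 40}, {"xyz": [0, 0, 0], "twist": [0, 0, 0], "grip": 40}, {"xyz": [0, 0, 0], "twist": [0, 0, 0], "grip": 40}, {"xyz": [0, 0, 0], "twist": [0, 0, 0], "grip": 40}, {"xyz": [0, 0, 0.015], "twist": [0, 0, 0], "grip": 40}]}}

```text
t: 40.05
tcp_pos: [0.624, -0.2519, 0.0475]
tcp_rot: [0.998, 0.064, -0.002, -0.001]
wrist_force: [0.6, -0.0, -0.3]
finger_gap: 0.0371
```

>>> {"fn": "servo_tool", "kwargs": {"series": [{"xyz": [0, 0, 0.03], "twist": [0, 0, 0], "grip": 40}, {"xyz": [0, 0, 0.07], "twist": [0, 0, 0], "grip": 40}, {"xyz": [0, 0, 0.11], "twist": [0, 0, 0], "grip": 40}, {"xyz": [0, 0, 0.15], "twist": [0, 0, 0], "grip": 40}, {"xyz": [-0.02, -0.02, 0.16], "twist": [0, 0, 0], "grip": 40}, {"xyz": [-0.04, -0.04, 0.16], "twist": [0, 0, 0], "grip": 40}, {"xyz": [-0.06, -0.06, 0.16], "twist": [0, 0, 0], "grip": 40}, {"xyz": [-0.06, -0.06, 0.16], "twist": [0, 0, 0], "grip": 40}]}}

```text
t: 40.72
tcp_pos: [0.563, -0.3156, 0.2106]
tcp_rot: [0.998, 0.063, -0.0, 0.001]
wrist_force: [-0.5, 0.6, 0.0]
finger_gap: 0.0367
```

Run:
```python
from h import *
c=camera("wrist"); st()
cv2.imwrite("pics/w26.png",c["image"])
t=camera("scene"); cv2.imwrite("pics/s26.png",cv2.resize(t["image"][150:340,190:380],None,fx=3.1,fy=3.1,interpolation=cv2.INTER_CUBIC))
R=Ro.from_euler("z",7.3,degrees=True)
print([proj(c,np.array([.6139,-.1844,.096])+R.apply(v)).round() for v in [(-.059,-.115,0),(-.059,.115,0),(.059,.115,0),(.059,-.115,0)]])
print([((proj(t,np.array([.6139,-.1844,.096])+R.apply(v))-[190,150])*3.1).round() for v in [(-.059,-.115,0),(-.059,.115,0),(.059,.115,0),(.059,-.115,0)]])
```

```text
t 40.77 tcp [ 0.5645 -0.3142  0.2104] jawyaw 7.2 z [-0. -0. -1.] F [ 0.2 -0.2 -0. ] gap 0.0363 q [-0.51  0.36  1.55 -0.    1.23 -0.63]
[array([287., 193.]), array([289., -70.]), array([427., -70.]), array([397., 193.])]
[array([ 86., 428.]), array([246., 244.]), array([368., 296.]), array([218., 495.])]
```

View pics/w26.png

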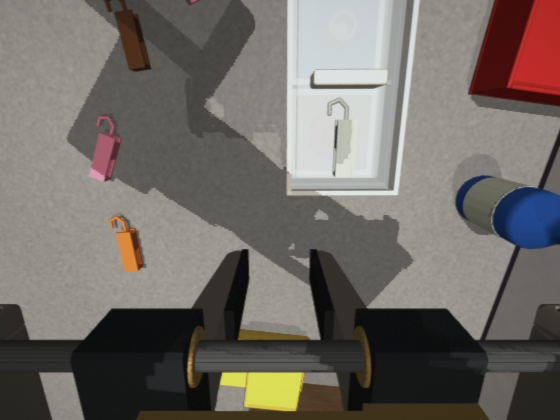

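View pics/s26.png

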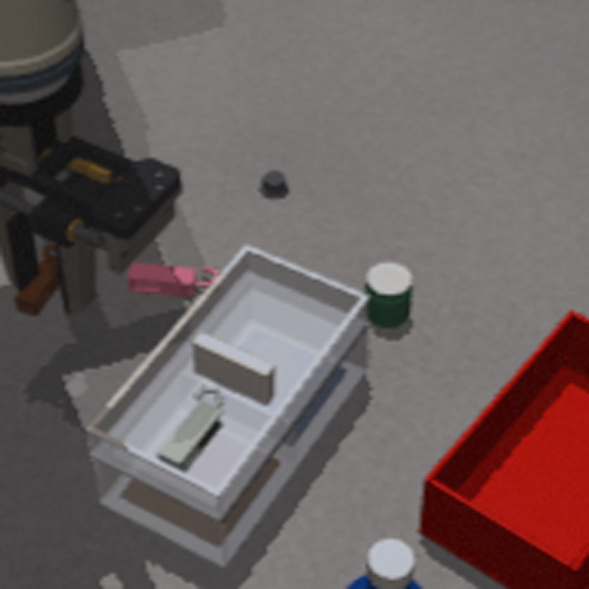

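The clip lies flat in the -y half at (343,148). The rim corners at (288,193) and (397,193) match the seated prediction of (287,193) and (397,193), and the tin is in place. Handing in.

Run:
```python
from bench import close_job
print(close_job())
```

```text
the job is handed in; nothing more can be done
None
```

The hub kit is packed in the order you gave and the job is handed in, at about 41 s of the 120 s allowed. `close_job()` gives no verdict, so the results below are my own checks from the pictures and sensors.

| Item | Target | Last check |
|---|---|---|
| Washer | coaster centre, about (621, -240) mm | (621.3, -240.4) mm, flat; last seen before the cover went on |
| Cover | concentric with the washer | (620.6, -240.2) mm, flat |
| Socket | blue pad centre | upright; mouth within about 1 px of the projected pad centre |
| Upper tier | fully seated and square | reported TCP stopped at 39.3 mm, as expected for seated; wrist-view rim corners within 1 px of prediction |
| Clip | flat in the upper tier, either half | flat in the -y half, released |
| Grease tin | not moved or tipped | standing where it was in every view; I did not measure its position at the end |

- **Failed grasps:** the first two tries at the washer closed on air and did not move it. The first I put down to lifting too soon.
- **TCP disagreement:** the second miss showed that the real fingertips sit about 37 mm above the reported TCP, not at it as the text says. I measured this in the scene camera and used it for every later height.
- **Small mismatch:** in the scene camera, the tier's left rim corner was about 2 px off its prediction. I could not read that corner clearly, and the wrist view agreed.

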